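# Turn a brake pad over onto the dressing fixture

### The job

The brake pad in front of the steel dressing fixture lies on its lining and has to be dressed lining up. With the fingertips only, never gripping it or lifting it clear, push the pad against the front edge of the fixture until it tips up on its long edge and flips over onto the fixture plate, then push it along the plate until it lies fully home against the two rear pins and the end pin. Leave the pad there, flat, lining up, and do not disturb the other things on the bench.

Things in the scene. Friction and masses are not known exactly. Their poses are not given: they have to be found in the camera images.
- pad: Brake pad to turn over, 0.2 to 0.35 kg: a block 64 (own x) x 117 (own y) x 15 mm thick (own z). Origin in the middle of the block; own +z points from the lining face to the steel back: up at the start, straight down once the pad lies lining up. It starts lining down on the bench, 12 to 48 mm in front of the fixture, its long side roughly along the fixture's front edge.
- pad_back (a point): Middle of the outer face of the pad's steel back (7.5 mm from the origin along own z). The back is 6 mm thick and 64 mm wide, its long edges straight over the middle 84 mm; an ear 30 mm wide at each short end reaches 58.5 mm from the middle. The lining under it is 48 x 82 x 9 mm, so along each long side the back overhangs it by 8 mm, 9 mm above the bench at the start.
- pad_edge_a (a point): Middle of the pad's long edge on its own +x side (32 mm from the origin in own x, 4.5 mm in own z). The pad tips by friction: a fingertip set low under the overhang, pressed at 5 to 15 N on the edge nearer the robot and moved up, takes that edge along, while the far edge stays trapped at the fixture's front edge. Follow its arc, 64 mm radius, to about 80 degrees; moving only ahead jams it.
- pad_edge_b (a point): Middle of the pad's other long edge, own -x side (-32 mm in own x, 4.5 mm in own z). Standing up, the pad barely balances: keep the finger on it. Pushed on at its top, about 65 mm above the bench, it goes over the front edge and falls flat on the plate; then take the finger away upward, or it drags the pad back.
- fixture: Dressing fixture: bare steel plate 125 (own x) x 190 (own y) x 12 mm high, fixed to the bench. Origin under the plate's centre at bench height; own +x points away from the robot, own +y to the left, own z up. Three dark dowel pins, 12 mm across and 11.5 mm high, stand on it.
- front_edge (a point): Middle of the upper front edge of the fixture plate (own x = -62.5 mm): an upright wall 12 mm high over the bench, free along all its 190 mm.
- rear_pin_right (a point): Foot of the right one of the two rear pins, at plate height (fixture's own 42.5, -5 mm).
- rear_pin_left (a point): Foot of the left one of the two rear pins, at plate height (fixture's own 42.5, 59 mm).
- end_pin (a point): Foot of the end pin at the left side of the plate, at plate height (fixture's own 4, 86.5 mm).
- pad_home (a point): Where the middle of the pad is when it lies flat on the plate, lining up, a long edge touching both rear pins and the end of an ear touching the end pin (fixture's own 4.5, 22, 19.5 mm). Either long edge may lie at the rear pins.
- other_pad: Another brake pad of the same kind, already turned lining up, on the bench to the right of the fixture, beyond the file. Leave it alone. Origin in the middle of the block.
- flat_file: Flat file 280 mm long, 24 mm high with a wooden handle, lying on the bench to the right of the fixture. Leave it alone. Origin under its middle.
- steel_square: Engineer's square, 150 x 95 mm, 16 mm high, lying on the bench to the left and in front of the fixture. Leave it alone. Origin under its middle.
- bolt: Hexagon bolt 70 mm long, 27 mm thick, lying on the bench to the left of the fixture. Leave it alone. Origin under its middle.

How it is judged:
By the outcome, as a careful person would: the job done as asked, in the order asked, and still so for the second after the job is handed in, with the robot touching nothing.
It also fails if it takes over 59 s, if anything falls off the work surface, if the arm or the gripper's body presses on something with over 40 N, if the wrist force passes 120 N, or if a joint passes its speed limit or range.

### The arm

A 7-joint arm with a two-finger parallel gripper is mounted at the origin on a cart in front of the work surface, level with it; the furniture and walls round the work are solid. World frame = base frame: x ahead of the robot, y to its left, z up, the work surface at z = 0. Lengths are in m, angles in rad, forces in N, time in s.
With the tool pointing down it reaches from about 0.425 to 0.925 m from the base axis. Payload 6.8 kg.
Tool frame: the origin (TCP) lies between the finger pads; the fingertips stand r.tip_reach ahead of it and the grasp point (between the pads) lies 11 mm behind it (r.tip_reach is the distance from the TCP to the fingertips, in m); z points along the fingers, y is the direction in which the jaws open and shut (so a half turn about z gives the same grasp; the last joint's range is limited). The gripper opens to 85 mm and grips with 20 to 120 N. Pads are 22 mm wide; open, the fingers measure 114 mm over their backs; the gripper's body (76 mm by 85 mm) begins 54 mm behind the grasp point. The pads swing forward as they close: fully open they stand 13 mm farther back than shut.
Start: joints at [1.081, 0.477, 0.022, 1.555, -0.011, 1.109, -0.083], TCP at [0.252, -0.626, 0.239] pointing down, gripper open.
Joint ranges: [-2.96, 2.96], [-0.34, 2.1], [-1.41, 1.46], [0.24, 2.44], [-1.37, 4.51], [0.17, 1.92], [-2.96, 2.96]. Speed limits (rad/s): [2.39, 2.39, 3.14, 3.14, 3.14, 3.14, 3.14].

### API

Orientations are given as a rotation vector (axis times angle).
In Python, from bench import r, eyes, spotter gives the robot as it stands.
- The arm moves only by the tool carry_out, never from a script. Its argument "series" is text: rows parted by semicolons, each of 5 numbers parted by spaces: the shift along the tool's x, y, z in cm, then the turn about the tool's z in rad, then the opening, from 0 (shut) to 1 (fully open). In form: x y z yaw gripper; .... A call has 1 to 8 rows; each row shifts and turns the commanded pose from where the row before left it, along the tool's axes as they then stand; what a row does not reach is not made up. A row lasts 1/8 s, in which the tool goes at most 62.5 mm and 10.7 degrees, less where a joint would pass 70% of its speed; a pose out of reach is approached as far as the arm can. A call with a gripper value outside its range is refused whole. The fingers move at their own pace and stop on an object; "grip_force" is the grip in N (left out, the last holds). Time passes only in rows, so rows that do not move let the fingers close. It gives the time, the measured TCP pose, the force and the opening at its end, in the units of the state.
- r.get_obs(): the state, without advancing time (a new reading comes with each control period).
- eyes.grab_frame(name): name is "scene" or "side" or "wrist"; returns a dict with "color" (420x560x3 uint8, blue, green, red), "intrinsics" (3x3 intrinsics, pixels), "R" (3x3) and "t" (3): a world point X has camera coordinates R X + t; the wrist camera has in their place "T_tool_cam" (4x4, takes a point from camera to tool coordinates, whose origin is the TCP and whose axes are the flange's). Camera axes: x right, y down, z forward; pixel columns grow to the right and rows downward; lengths in m; the calibration is good to about 2 mm. A picture is of the moment at which its call begins: read the wrist's pose just before it. There is no depth.
- r.hand_in(): hands the job in, once; it reports no verdict.
Trained networks look in a picture, given as the dict that the camera call returned (one of the last four; its "shot" number tells which), for a name from the list of things; names that differ only in an ending like _2 or _b are one class to them, and where a whole thing is asked for, a point or a joint stands for the part that bears it (a point fixed in the world has none). Each returns a list of dicts, best first, with "confidence" (0 to 1); they miss things now and then, are a little off and sometimes report something else, mostly with a low value. They report only what shows in the picture. A call takes as long as a camera call.
- spotter.search_frame(picture, query): "uv" ([column, row] in pixels, amid what is visible of it).
- spotter.trace(picture, query): "pixels" (420x560 bool, what is visible of it) and "uv" ([column, row] in pixels, amid what is visible of it).
- spotter.mark_of(picture, query): "uv" ([column, row] in pixels: a listed point, or the origin of a listed thing).
The state is a dict: "clock": time; "joints": joint angles; "qvel": joint speeds; "tau": joint torques, N m; "tcp_pos": TCP position; "orientation": TCP orientation; "contact_force": force on the tool from outside, world axes, zero at the start; "moment": the same for the moment, N m; "grip_width": finger opening in m.
Only numpy, scipy, OpenCV 4.12 (cv2) and the standard library are available. Lean on these libraries where they do the work, as an engineer would, in place of code of your own. Each camera call takes 0.05 s, during which the arm holds its last target.

## Working session

There is one attempt and no reset: what is moved stays moved. The work goes in short steps, Python scripts to look and compute and a tool call to move; the robot and the scene stay as the last step left them, time stands still between calls to the robot, and variables do not carry over. Pictures are saved under pics/ and viewed, and the job is handed in when it is done.

Besides the shell and the picture viewer there is one more tool, called after "Call:" by a JSON object that holds its "fn" and its "kwargs", one argument or row to a line. carry_out: Moves the arm, as the interface text tells. Its arguments: {"type":"object","properties":{"series":{"type":"string"},"grip_force":{"type":"number"}},"required":["series"]}

```bash
mkdir -p pics; ls
python3 - <<'E'
from bench import r, eyes, spotter
import cv2, numpy as np
o=r.get_obs(); print({k:np.round(v,4) if not isinstance(v,dict) else v for k,v in o.items()}, r.tip_reach)
for n in ["scene","side"]:
    p=eyes.grab_frame(n); cv2.imwrite(f"pics/{n}0.png",p["color"]); print(n,p["intrinsics"],p["R"],p["t"])
    np.savez(f"pics/{n}_cal.npz",K=p["intrinsics"],R=p["R"],t=p["t"])
    for q in ["fixture","front_edge","rear_pin_right","rear_pin_left","end_pin","pad_home","pad","pad_edge_a","pad_back","steel_square","bolt","flat_file","other_pad"]:
        print(n,q,[(np.round(d["uv"],1),round(d["confidence"],2)) for d in spotter.mark_of(p,q)][:3])
E
```

```text
pics
{'clock': np.float64(0.0), 'joints': array([ 1.0809,  0.4778,  0.0223,  1.5565, -0.0115,  1.1093, -0.0831]), 'qvel': array([-0.0008, -0.0001,  0.0016, -0.0015,  0.0019, -0.0019,  0.001 ]), 'tau': array([ 0.00000e+00, -5.96457e+01,  1.60800e+00, -2.81195e+01,
        1.25000e-02,  9.60000e-03,  0.00000e+00]), 'tcp_pos': array([ 0.2513, -0.6259,  0.2383]), 'orientation': array([-3.0828e+00, -5.9580e-01,  7.0000e-04]), 'contact_force': array([ 0.247 , -0.4082, -0.3151]), 'moment': array([-0.0083, -0.0319,  0.0393]), 'grip_width': np.float64(0.0855)} 0.008
scene [[464.02134282   0.         287.73826407]
 [  0.         464.02134282 211.52441238]
 [  0.           0.           1.        ]] [[ 0.52171584 -0.85311612  0.00233942]
 [-0.42826004 -0.26426843 -0.86415018]
 [ 0.73783868  0.44983896 -0.50322857]] [-0.40607052  0.24900069  0.60421843]
scene fixture [(array([277. , 214.6]), 0.63)]
scene front_edge [(array([259. , 219.4]), 0.95)]
scene rear_pin_right [(array([290.8, 199.7]), 0.62)]
scene rear_pin_left [(array([245. , 235.7]), 0.66), (array([265.6, 195.7]), 0.62)]
scene end_pin [(
[... 1000 characters left out ...]
. , 241.5]), 0.67), (array([205.2, 265.7]), 0.58)]
side rear_pin_left [(array([207.9, 264.7]), 0.88), (array([224.5, 277.5]), 0.62)]
side end_pin [(array([224.6, 278. ]), 0.63)]
side pad_home [(array([232. , 249.1]), 0.72)]
side pad [(array([310.6, 246.9]), 0.8), (array([330. , 248.5]), 0.56)]
side pad_edge_a [(array([330.3, 247.1]), 0.86), (array([215.8, 242.4]), 0.66), (array([293.6, 246.2]), 0.62)]
side pad_back [(array([308.1, 243.9]), 0.74), (array([310.8, 245.3]), 0.29)]
side steel_square []
side bolt [(array([183.7, 301.2]), 0.65)]
side flat_file [(array([260.6, 194.1]), 0.91), (array([232.5, 248.1]), 0.67), (array([270.8, 249.8]), 0.36)]
side other_pad [(array([258.3, 174.7]), 0.57)]
```

View pics/scene0.png

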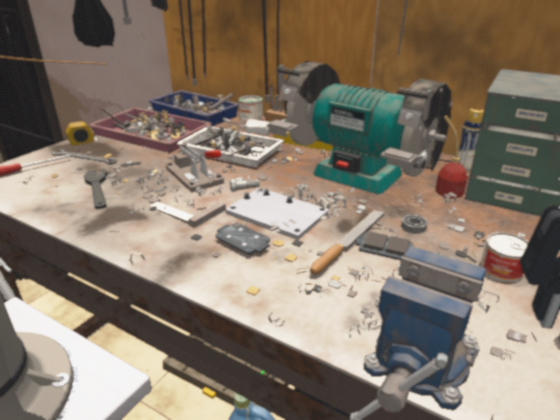

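View pics/side0.png

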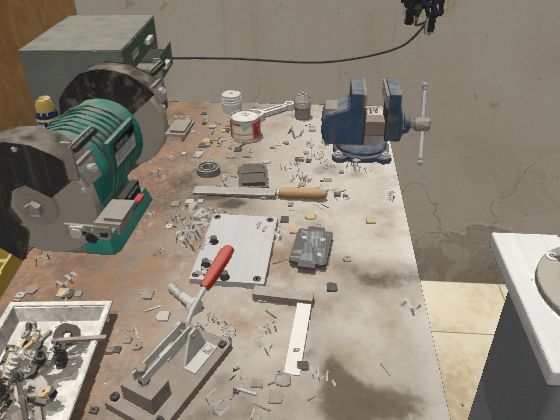

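The scene picture shows the plate at about (277,212) and the pad at (243,238). In the side picture they are at (235,250) and (311,247). The file lies to the right of the plate, the square and bolt to the left.

```bash
cat > h.py <<'E'
import numpy as np, cv2
from scipy.optimize import least_squares
from bench import r, eyes, spotter
def cal(n):
    c=np.load(f"pics/{n}_cal.npz"); return c["K"],c["R"],c["t"]
def proj(n,X):
    K,R,t=cal(n); c=np.asarray(X)@R.T+t; p=c@K.T; return p[...,:2]/p[...,2:]
def onplane(n,uv,z):
    K,R,t=cal(n); d=R.T@np.linalg.solve(K,[uv[0],uv[1],1]); o=-R.T@t; return o+d*(z-o[2])/d[2]
def hull_mask(n,P): # polygon
    q=proj(n,P); h=cv2.convexHull(q.astype(np.float32))[:,0]
    m=np.zeros((420*4,560*4),np.uint8); cv2.fillPoly(m,[np.round(h*4+1.5).astype(np.int32)],1)
    return cv2.resize(m.astype(np.float32),(560,420),interpolation=cv2.INTER_AREA)
def rz(a): return np.array([[np.cos(a),-np.sin(a),0],[np.sin(a),np.cos(a),0],[0,0,1]])
E
python3 - <<'E'
from h import *
for n in ["scene","side"]:
    p=eyes.grab_frame(n)
    im=p["color"]
    if n=="scene": x0,y0,x1,y1=150,160,290+140,280
    else: x0,y0,x1,y1=150,160,370,380
    c=im[y0:y1,x0:x1]; s=min(800/(x1-x0),600/(y1-y0)); cv2.imwrite(f"pics/{n}_crop.png",cv2.resize(c,None,fx=s,fy=s,interpolation=cv2.INTER_CUBIC)); print(n,s)
    for q in ["fixture","pad","rear_pin_left","rear_pin_right","end_pin"]:
        for d in spotter.trace(p,q)[:3]:
            m=d["pixels"]; 
            rect=cv2.minAreaRect(np.argwhere(m)[:,::-1].astype(np.float32)); print(n,q,round(d["confidence"],2),m.sum(),np.round(cv2.boxPoints(rect),1).tolist())
            if q in("fixture","pad"): np.save(f"pics/{n}_{q}_{d['confidence']:.2f}.npy",m)
E
```

```text
scene 2.857142857142857
scene fixture 0.88 2803 [[223.6999969482422, 213.6999969482422], [236.10000610351562, 177.5], [327.1000061035156, 208.6999969482422], [314.70001220703125, 244.89999389648438]]
scene pad 0.67 1014 [[214.0, 237.0], [224.60000610351562, 215.8000030517578], [269.79998779296875, 238.39999389648438], [259.20001220703125, 259.6000061035156]]
scene pad 0.41 995 [[353.29998779296875, 249.6999969482422], [357.79998779296875, 228.8000030517578], [411.79998779296875, 240.3000030517578], [407.29998779296875, 261.29998779296875]]
scene rear_pin_left 0.88 2696 [[224.3000030517578, 214.10000610351562], [236.0, 179.0], [326.0, 209.0], [314.29998779296875, 244.10000610351562]]
scene rear_pin_left 0.19 1046 [[213.39999389648438, 237.1999969482422], [224.1999969482422, 215.60000610351562], [269.79998779296875, 238.39999389648438], [259.0, 260.0]]
scene rear_pin_right 0.92 2855 [[223.3000030517578, 214.10000610351562], [235.39999389648438, 177.8000030517578], [327.79998779296875, 208.60000610351562], [315.70001220703125, 244.89999389648438]]
scene end_pin 0.8 2837 [[223.1999969482422, 213.10000610351562], [235.5, 177.3000030517578], [327.3999938964844, 208.8000030517578], [315.1000061035156, 244.6999969482422]]
side 2.727272727272727
side fixture 0.62 4487 [[187.60000610351562, 282.79998779296875], [194.1999969482422, 209.60000610351562], [277.5, 217.10000610351562], [270.8999938964844, 290.3999938964844]]
side pad 0.6 1411 [[286.70001220703125, 264.20001220703125], [298.8999938964844, 221.39999389648438], [334.3999938964844, 231.5], [322.20001220703125, 274.29998779296875]]
side rear_pin_right 0.97 4214 [[188.60000610351562, 282.70001220703125], [194.5, 210.39999389648438], [277.5, 217.10000610351562], [271.6000061035156, 289.5]]
side end_pin 0.69 4327 [[188.5, 282.79998779296875], [194.3000030517578, 210.5], [277.20001220703125, 217.10000610351562], [271.3999938964844, 289.3999938964844]]
```

View pics/scene_crop.png

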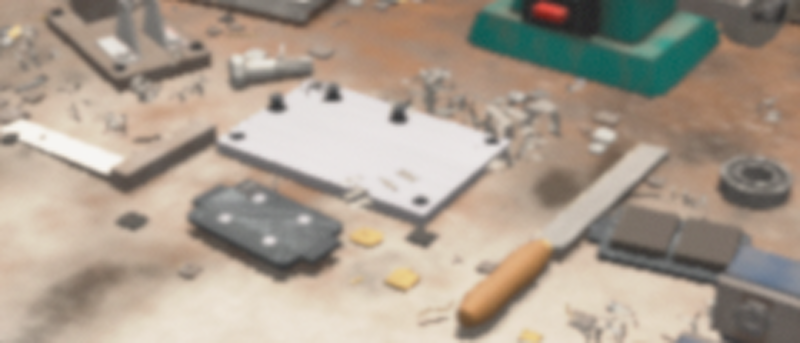

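View pics/side_crop.png

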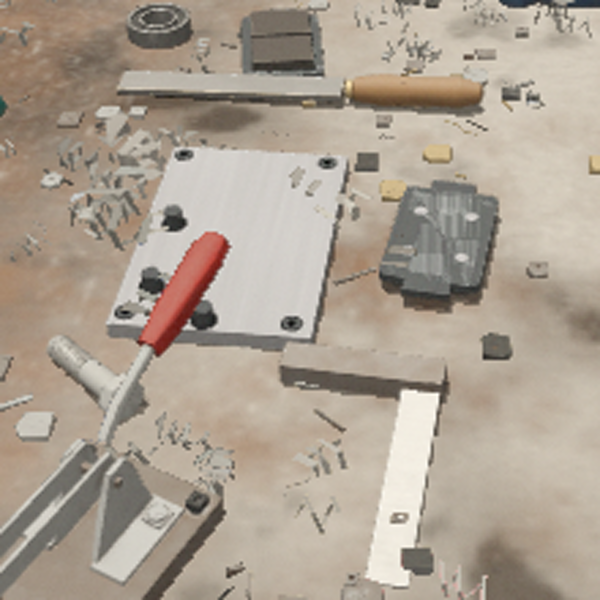

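Run:
```python
from h import *
import glob
from scipy.optimize import minimize
def M(n,q): return np.load(sorted(glob.glob(f"pics/{n}_{q}_*.npy"))[-1]).astype(np.float32)
def box(x,y,a,hx,hy,z0,z1):
    P=np.array([[sx*hx,sy*hy,z] for sx in(-1,1) for sy in(-1,1) for z in(z0,z1)]); return P@rz(a).T+[x,y,0]
def padhull(x,y,a):
    P=[[sx*.032,sy*.042,z] for sx in(-1,1) for sy in(-1,1) for z in(.009,.015)]+[[sx*.015,sy*.0585,z] for sx in(-1,1) for sy in(-1,1) for z in(.009,.015)]+[[sx*.024,sy*.041,0] for sx in(-1,1) for sy in(-1,1)]
    return np.array(P)@rz(a).T+[x,y,0]
for q,f in(("fixture",lambda v:box(*v,.0625,.095,0,.012)),("pad",lambda v:padhull(*v))):
    ms={n:M(n,q) for n in("scene","side")}
    c=[onplane(n,np.argwhere(ms[n])[:,::-1].mean(0),.012) for n in ms]; print(q,c)
    for use in(("scene","side"),("scene",),("side",)):
        def cost(s):
            v=[s[0]/1000,s[1]/1000,s[2]/100]
            return sum(np.abs(hull_mask(n,f(v))-ms[n]).sum()/ms[n].sum() for n in use)
        b=None
        for a0 in(-30,0,30,-60):
            x0=np.append(np.mean(c,0)[:2]*1000,a0)
            o=minimize(cost,x0,method="Nelder-Mead",options=dict(initial_simplex=x0+np.array([[0,0,0],[10,0,0],[0,10,0],[0,0,15]]),maxiter=150))
            if b is None or o.fun<b.fun:b=o
        print(use,b.x,b.fun)
```

```text
fixture [array([ 0.60403458, -0.07860707,  0.012     ]), array([ 0.61051456, -0.05892075,  0.012     ])]
('scene', 'side') [614.86967236 -71.55801201  -3.46511085] 0.2609027624130249
('scene',) [616.00214189 -69.24853417  -2.48782554] 0.0683196559548378
('side',) [614.69848712 -72.83485779  -3.40321982] 0.17006072402000427
pad [array([ 0.48106235, -0.0761813 ,  0.012     ]), array([ 0.48185154, -0.07249342,  0.012     ])]
('scene', 'side') [482.48151827 -75.68023858 -15.11234529] 0.21496906876564026
('scene',) [483.43124678 -72.95100191 -14.81876642] 0.11976084858179092
('side',) [481.87630582 -76.69258525 -14.57212569] 0.08017363399267197
```

Run:
```python
from h import *
def tri(a,b):
    A=[];B=[]
    for n,uv in(("scene",a),("side",b)):
        K,R,t=cal(n); d=R.T@np.linalg.solve(K,[*uv,1]); d/=np.linalg.norm(d); o=-R.T@t; P=np.eye(3)-np.outer(d,d); A.append(P);B.append(P@o)
    return np.round(np.linalg.solve(sum(A),sum(B)),3)
print("handle tip",tri((220,153),(230,248)),"handle root",tri((206,155),(204,288)))
print("vise top L",tri((402,258),(352,85)),"vise base",onplane("side",(360,155),0),"vise handle",tri((445,338),(424,85)))
print("square",onplane("side",(282,298),.016), onplane("side",(253,295),.016),onplane("side",(313,302),.016),onplane("side",(290,372),.01))
print("bolt",onplane("side",(183,300),.013))
print("file",[onplane("side",u,.02) for u in((194,190),(326,194))])
print(proj("side",[.2513,-.6259,.2383]),proj("scene",[.2513,-.6259,.2383]))
from scipy.spatial.transform import Rotation as Ro
print(Ro.from_rotvec(r.get_obs()["orientation"]).as_matrix().round(3))
p=eyes.grab_frame("wrist"); print(p["T_tool_cam"].round(4),p["intrinsics"].round(1)); cv2.imwrite("pics/w0.png",p["color"])
```

```text
handle tip [0.599 0.067 0.117] handle root [0.625 0.128 0.092]
vise top L [ 0.398 -0.425  0.165] vise base [ 0.37701571 -0.44952352  0.        ] vise handle [ 0.249 -0.506  0.16 ]
square [0.52331727 0.06025819 0.016     ] [0.56898113 0.05691119 0.016     ] [0.47526466 0.0655     0.016     ] [0.50261957 0.1940339  0.01      ]
bolt [0.67689966 0.07282848 0.013     ]
file [array([ 0.7267544 , -0.23769553,  0.02      ]), array([ 0.45683518, -0.24000633,  0.02      ])]
[417.64355306  32.22931556] [598.02270357 332.09225619]
[[ 0.928  0.373  0.   ]
 [ 0.373 -0.928 -0.   ]
 [ 0.     0.    -1.   ]]
[[-1.000e-03 -9.571e-01 -2.897e-01  7.340e-02]
 [ 1.000e+00 -9.000e-04 -3.000e-04 -9.000e-04]
 [ 1.000e-04 -2.897e-01  9.571e-01 -1.339e-01]
 [ 0.000e+00  0.000e+00  0.000e+00  1.000e+00]] [[295.3   0.  282.1]
 [  0.  295.3 212.8]
 [  0.    0.    1. ]]
```

View pics/w0.png

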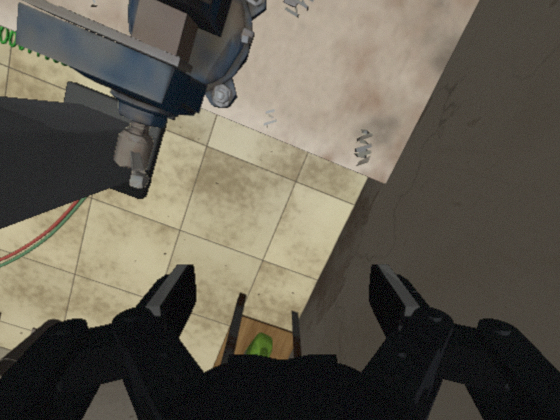

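Call:
{"fn": "carry_out", "kwargs": {
  "series": "0 0 -2 0 1; 3 -3.5 -1 0 0.5; 3.2 -3.7 0 0 0.5; 3.2 -3.7 0 0 0.5; 3.2 -3.7 0 0 0.5; 3.2 -3.7 0 0 0.5; 3.2 -3.7 0 0 0.5; 3.2 -3.7 0 0 0.5"
}}

```text
clock: 3.05
tcp_pos: [0.3622, -0.3037, 0.2696]
orientation: [3.084, 0.596, 0.001]
contact_force: [0.8, 0.3, 0.0]
grip_width: 0.0425
```

Call:
{"fn": "carry_out", "kwargs": {
  "series": "3.2 -3.7 0 0 0.5; 3.2 -3.7 0 0 0.5; 3.2 -3.7 0 0 0.5; 3.2 -3.7 0 0 0.5; 0 0 0 0.14 0.5; 0 0 0 0.14 0.5; 0 0 0 0.14 0.5; 0 0 0 0 0.5"
}}

```text
clock: 4.05
tcp_pos: [0.4254, -0.1201, 0.2694]
orientation: [3.141, -0.058, 0.0]
contact_force: [0.3, 0.5, 0.9]
grip_width: 0.0428
```

```bash
cat >> h.py <<'E'
from scipy.spatial.transform import Rotation as Ro
def wrist(name):
    o=r.get_obs(); p=eyes.grab_frame("wrist"); T=p["T_tool_cam"]; Rw=Ro.from_rotvec(o["orientation"]).as_matrix()
    Rc=Rw@T[:3,:3]; tc=Rw@T[:3,3]+o["tcp_pos"]
    np.savez("pics/wrist_cal.npz",K=p["intrinsics"],R=Rc.T,t=-Rc.T@tc)
    cv2.imwrite(f"pics/{name}.png",p["color"]); return p,o
E
python3 - <<'E'
from h import *
p,o=wrist("w1")
Z=dict(front_edge=.012,rear_pin_right=.012,rear_pin_left=.012,end_pin=.012,pad=.0075,pad_back=.015,pad_edge_a=.012,fixture=0)
for q,z in Z.items():
    print(q,[(np.round(d["uv"],1).tolist(),round(d["confidence"],2),np.round(onplane("wrist",d["uv"],z)[:2],4).tolist()) for d in spotter.mark_of(p,q)][:2])
E
```

```text
front_edge [([237.0, 79.1], 0.95, [0.5522, -0.0692])]
rear_pin_right []
rear_pin_left []
end_pin [([160.3, 19.7], 0.73, [0.6185, 0.0142]), ([243.9, 141.7], 0.29, [0.4778, -0.072])]
pad [([245.3, 142.3], 0.88, [0.4767, -0.0732]), ([161.0, 18.9], 0.3, [0.6206, 0.0148])]
pad_back [([242.9, 141.4], 0.59, [0.4784, -0.0712]), ([235.1, 76.6], 0.52, [0.5546, -0.0676])]
pad_edge_a [([243.9, 165.7], 0.71, [0.447, -0.0697]), ([248.2, 113.5], 0.63, [0.512, -0.08])]
fixture [([234.0, 21.3], 0.83, [0.6172, -0.0692])]
```

View pics/w1.png

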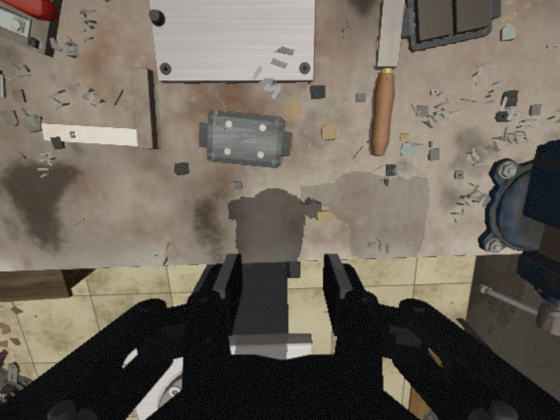

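Call:
{"fn": "carry_out", "kwargs": {
  "series": "-0.4 -4.7 0 0 0.5; 0 0 5 0 0.5; 0 0 5 0 0.5; 0 0 5 0 0.5; 0 0 5 0 0.5; 0 0 3 0 0.5; 0 0 0 0 0.5"
}}

```text
clock: 5.38
tcp_pos: [0.4217, -0.0728, 0.0377]
orientation: [-3.14, 0.059, 0.007]
contact_force: [1.0, 0.3, -0.2]
grip_width: 0.0427
```

Run:
```python
from h import *
p,o=wrist("w2"); print(o["tcp_pos"],o["orientation"],o["contact_force"],r.tip_reach)
s=eyes.grab_frame("side"); c=s["color"][190:330,220:400]; cv2.imwrite("pics/s2.png",cv2.resize(c,None,fx=4,fy=4,interpolation=cv2.INTER_CUBIC))
```

```text
[ 0.42173381 -0.0727614   0.03774122] [-3.14046306  0.05878294  0.0071025 ] [ 1.04264069  0.29775083 -0.24945495] 0.008
```

View pics/w2.png

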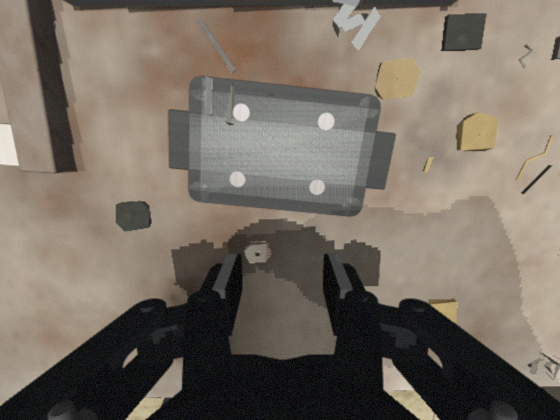

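View pics/s2.png

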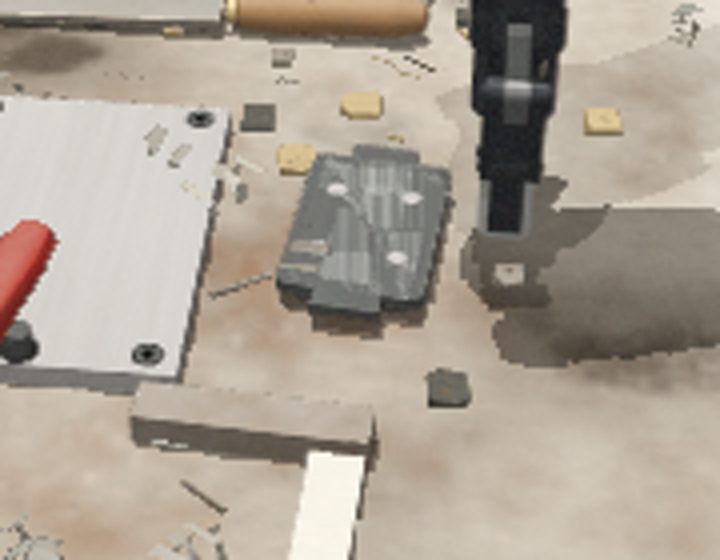

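Run:
```python
from h import *
for y in(-.0728+.021,-.0728+.030):
  for z in(.02,.03,.035,.04): print(y,z,proj("side",[[.4217-.011,y,z],[.4217+.011,y,z]]).round(1).tolist())
# fixture fit via wrist corner px in w1-type: front edge in w2
for u in((60,10),(455,6)): print(onplane("wrist",u,.012))
for u in((195,76),(380,95),(360,215),(190,200)): print(onplane("wrist",u,.015))
```

```text
-0.0518 0.02 [[352.7, 253.7], [339.7, 253.2]]
-0.0518 0.03 [[353.1, 249.1], [340.0, 248.6]]
-0.0518 0.035 [[353.3, 246.8], [340.2, 246.2]]
-0.0518 0.04 [[353.5, 244.5], [340.4, 243.9]]
-0.042800000000000005 0.02 [[352.9, 257.1], [339.8, 256.5]]
-0.042800000000000005 0.03 [[353.3, 252.5], [340.1, 251.9]]
-0.042800000000000005 0.035 [[353.5, 250.1], [340.3, 249.5]]
-0.042800000000000005 0.04 [[353.7, 247.8], [340.5, 247.2]]
[0.54915169 0.02664859 0.012     ]
[ 0.54366016 -0.15700526  0.012     ]
[ 0.51824056 -0.03349668  0.015     ]
[ 0.50618683 -0.12357095  0.015     ]
[ 0.44438791 -0.11614343  0.015     ]
[ 0.45655003 -0.02300176  0.015     ]
```

Call:
{"fn": "carry_out", "kwargs": {
  "series": "0 0 1.7 0 0.5; 0 0 0.8 0 0.5; 0 0 0.2 0 0.5; 0 0 0 0 0.5"
}}

```text
clock: 5.98
tcp_pos: [0.4236, -0.0731, 0.0129]
orientation: [3.141, -0.06, 0.001]
contact_force: [0.1, -0.5, 0.5]
grip_width: 0.0426
```

Run:
```python
from h import *
p,o=wrist("w3"); print(o["tcp_pos"],o["orientation"],o["contact_force"])
s=eyes.grab_frame("side"); c=s["color"][190:330,220:400]; cv2.imwrite("pics/s3.png",cv2.resize(c,None,fx=4,fy=4,interpolation=cv2.INTER_CUBIC))
```

```text
[ 0.42363648 -0.07310647  0.01285189] [ 3.14085096e+00 -6.00606293e-02  1.40826038e-03] [ 0.12629641 -0.48393602  0.50319453]
```

View pics/s3.png

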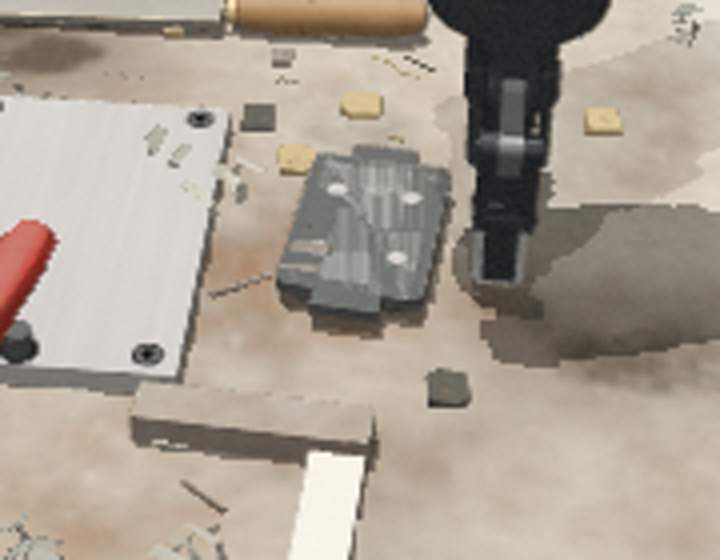

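Call:
{"fn": "carry_out", "kwargs": {
  "series": "0 0 0.2 0 0.5; 0 0 0.1 0 0.5; 0 0 0 0 0.5"
}}

```text
clock: 6.45
tcp_pos: [0.4231, -0.0731, 0.0092]
orientation: [3.141, -0.06, -0.0]
contact_force: [-0.2, -0.4, 0.0]
grip_width: 0.0426
```

Call:
{"fn": "carry_out", "kwargs": {
  "series": "0 0 0.15 0 0.5; 0 0 0 0 0.5"
}}

```text
clock: 6.7
tcp_pos: [0.4231, -0.073, 0.0077]
orientation: [-3.141, 0.06, 0.0]
contact_force: [-0.0, -0.1, 0.5]
grip_width: 0.0431
```

Call:
{"fn": "carry_out", "kwargs": {
  "series": "0 0 0.15 0 0.5; 0 0 0 0 0.5"
}}

```text
clock: 6.95
tcp_pos: [0.4232, -0.0731, 0.0062]
orientation: [3.141, -0.06, -0.0]
contact_force: [-0.2, -0.0, -0.7]
grip_width: 0.0428
```

Call:
{"fn": "carry_out", "kwargs": {
  "series": "0.6 0 0 0 0.5; 0.6 0 0 0 0.5; 0.6 0 0 0 0.5; 0.6 0 0 0 0.5; 0.6 0 0 0 0.5; 0.6 0 0 0 0.5; 0.6 0 0 0 0.5; 0.3 0 0 0 0.5"
}}

```text
clock: 7.95
tcp_pos: [0.4616, -0.0754, 0.0061]
orientation: [3.139, -0.06, -0.02]
contact_force: [-18.2, 0.5, 24.5]
grip_width: 0.0428
```

Run:
```python
from h import *
p,o=wrist("w4"); print(o["tcp_pos"],o["orientation"],o["contact_force"])
s=eyes.grab_frame("side"); c=s["color"][190:330,220:400]; cv2.imwrite("pics/s4.png",cv2.resize(c,None,fx=4,fy=4,interpolation=cv2.INTER_CUBIC))
```

```text
[ 0.4615981  -0.0753557   0.00611317] [ 3.13861192 -0.06028848 -0.01972307] [-18.18090115   0.53679692  24.45452678]
```

View pics/s4.png

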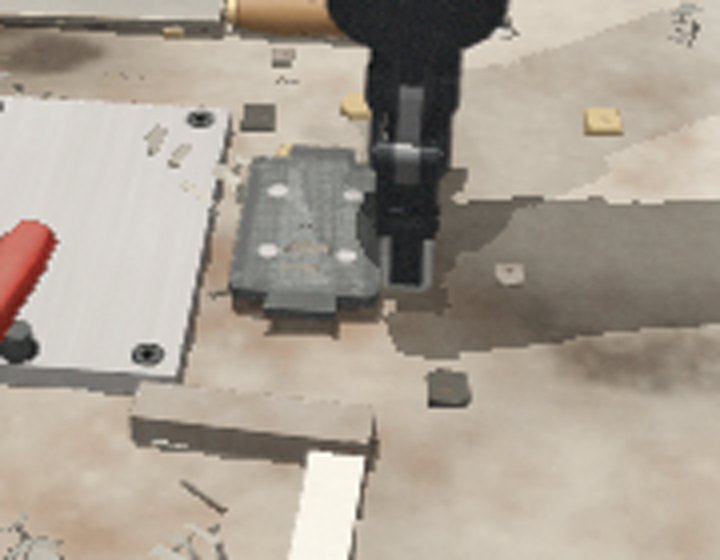

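View pics/w4.png

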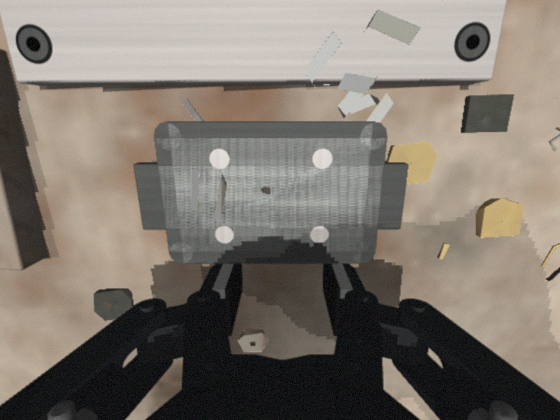

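Call:
{"fn": "carry_out", "kwargs": {
  "series": "0 0 -0.25 0 0.5; 0.4 0 0 0 0.5; 0.4 0 0 0 0.5; 0 0 0 0 0.5"
}}

```text
clock: 8.55
tcp_pos: [0.4765, -0.0751, 0.0087]
orientation: [3.141, -0.06, -0.0]
contact_force: [-2.3, -1.3, 0.3]
grip_width: 0.0427
```

Call:
{"fn": "carry_out", "kwargs": {
  "series": "0.15 0 0 0 0.5; 0 0 0 0 0.5"
}}

```text
clock: 8.8
tcp_pos: [0.4766, -0.0751, 0.0086]
orientation: [3.141, -0.06, -0.003]
contact_force: [-5.0, -0.0, 2.9]
grip_width: 0.0422
```

Call:
{"fn": "carry_out", "kwargs": {
  "series": "0.15 0 0 0 0.5; 0 0 0 0 0.5"
}}

```text
clock: 9.05
tcp_pos: [0.4766, -0.0752, 0.0083]
orientation: [3.141, -0.06, -0.008]
contact_force: [-8.8, -0.2, 4.9]
grip_width: 0.0427
```

Run:
```python
from h import *
p,o=wrist("w5"); print(o["tcp_pos"],o["orientation"],o["contact_force"])
s=eyes.grab_frame("side"); c=s["color"][190:330,220:400]; cv2.imwrite("pics/s5.png",cv2.resize(c,None,fx=4,fy=4,interpolation=cv2.INTER_CUBIC))
```

```text
[ 0.4765629  -0.07516799  0.00833672] [ 3.14052453 -0.0597068  -0.00784619] [-8.829391   -0.15359262  4.88956351]
```

View pics/s5.png

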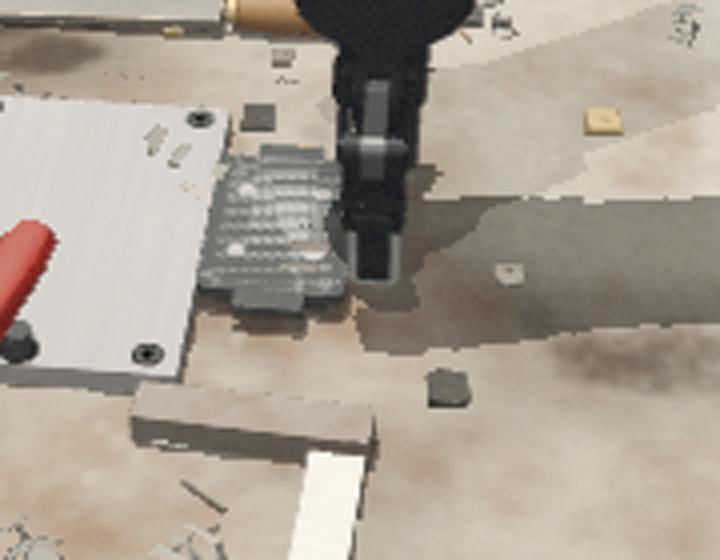

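View pics/w5.png

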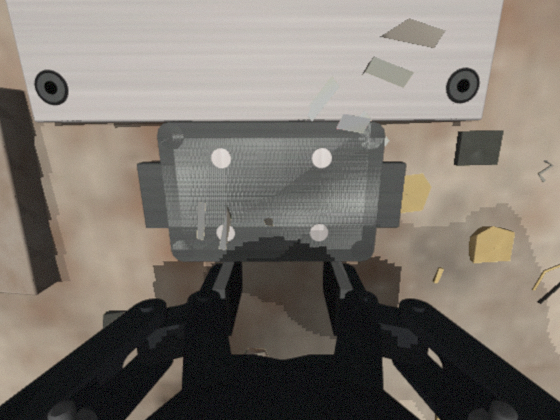

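Call:
{"fn": "carry_out", "kwargs": {
  "series": "0 0 -0.4 0 0.5; 0 0 -0.4 0 0.5; 0.02 0 -0.4 0 0.5; 0.05 0 -0.4 0 0.5"
}}

```text
clock: 9.65
tcp_pos: [0.4782, -0.0753, 0.0243]
orientation: [3.141, -0.06, -0.005]
contact_force: [-4.9, -0.6, -1.0]
grip_width: 0.0424
```

```bash
cat > look.py <<'E'
import sys
from h import *
n=sys.argv[1]
p,o=wrist("w"+n); print(o["clock"],o["tcp_pos"].round(4),o["orientation"].round(3),o["contact_force"].round(1))
s=eyes.grab_frame("side"); a=cv2.resize(s["color"][190:330,180:380],None,fx=3,fy=3,interpolation=cv2.INTER_CUBIC)
b=cv2.resize(p["color"][0:320,60:500],None,fx=.45,fy=.45,interpolation=cv2.INTER_AREA)
c=np.zeros((max(a.shape[0],b.shape[0]),a.shape[1]+b.shape[1],3),np.uint8); c[:a.shape[0],:a.shape[1]]=a; c[:b.shape[0],a.shape[1]:]=b
cv2.imwrite(f"pics/c{n}.png",c)
E
python3 look.py 6
```

```text
9.65 [ 0.4782 -0.0753  0.0243] [ 3.141 -0.06  -0.005] [-4.9 -0.6 -1. ]
```

View pics/c6.png

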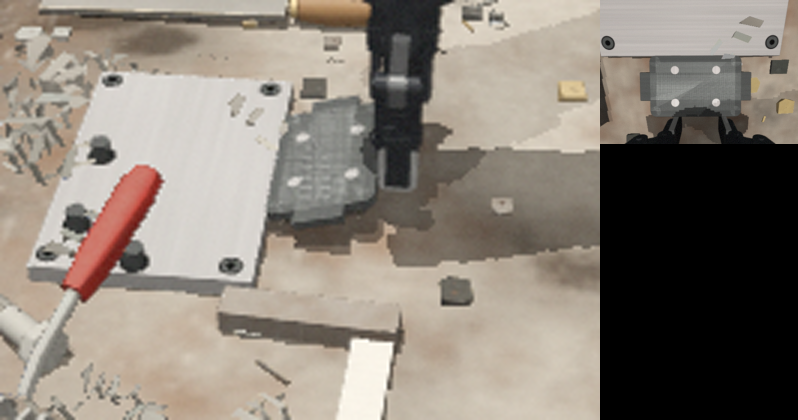

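Call:
{"fn": "carry_out", "kwargs": {
  "series": "0.25 0 -0.43 0 0.5; 0.25 0 -0.43 0 0.5; 0.25 0 -0.41 0 0.5; 0.34 0 -0.41 0 0.5"
}}

```text
clock: 10.25
tcp_pos: [0.4847, -0.0757, 0.0403]
orientation: [3.14, -0.06, -0.019]
contact_force: [-16.4, 1.2, 7.5]
grip_width: 0.0427
```

```bash
python3 look.py 7
```

```text
10.25 [ 0.4847 -0.0757  0.0403] [ 3.14  -0.06  -0.019] [-16.4   1.2   7.5]
```

View pics/c7.png

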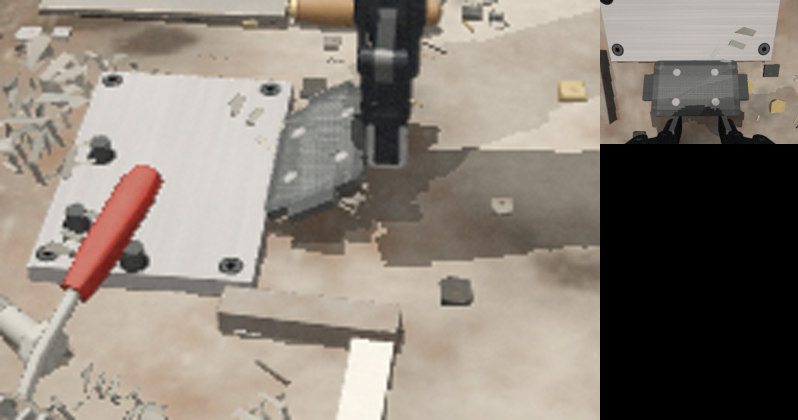

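Call:
{"fn": "carry_out", "kwargs": {
  "series": "0 0 -0.4 0 0.5; 0.15 0 -0.4 0 0.5; 0 0 0 0 0.5"
}}

```text
clock: 10.72
tcp_pos: [0.4902, -0.0758, 0.0495]
orientation: [3.141, -0.06, -0.006]
contact_force: [-8.5, 0.2, 5.3]
grip_width: 0.0428
```

```bash
python3 look.py 8
```

```text
10.725 [ 0.4902 -0.0758  0.0495] [ 3.141 -0.06  -0.006] [-8.5  0.2  5.3]
```

View pics/c8.png

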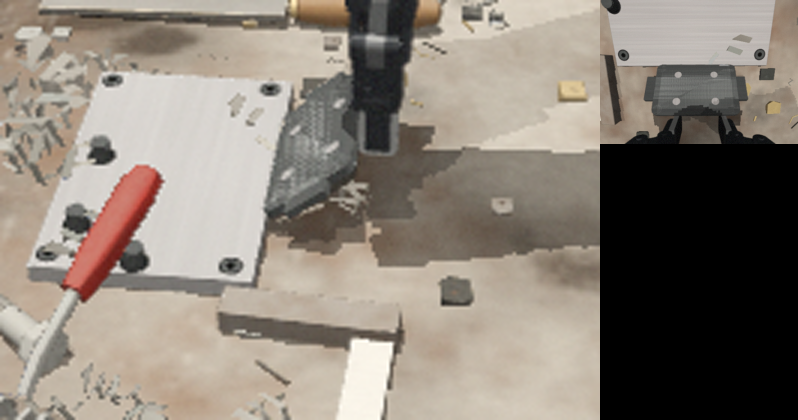

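Run:
```python
from h import *
s=eyes.grab_frame("side"); cv2.imwrite("pics/side8.png",s["color"])
cv2.imwrite("pics/z8.png",cv2.resize(s["color"][200:270,255:335],None,fx=8,fy=8,interpolation=cv2.INTER_CUBIC))
w=cv2.imread("pics/w8.png"); cv2.imwrite("pics/zw8.png",cv2.resize(w[120:320,130:430],None,fx=2.6,fy=2.6,interpolation=cv2.INTER_CUBIC))
```

```text
(no output)
```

View pics/z8.png

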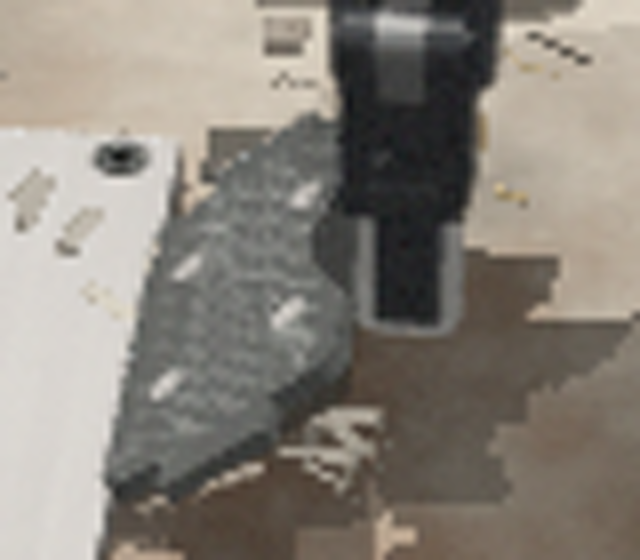

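View pics/zw8.png

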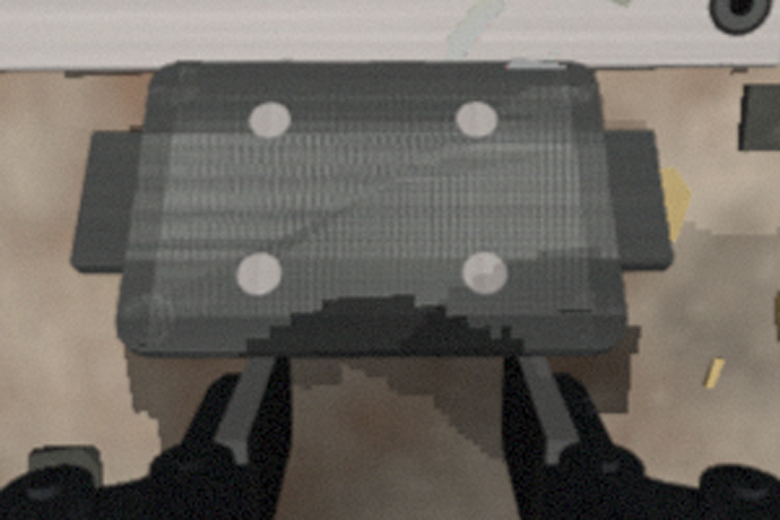

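Call:
{"fn": "carry_out", "kwargs": {
  "series": "0.3 0 -0.1 0 0.5; 0.35 0 -0.1 0 0.5; 0.35 0 -0.15 0 0.5; 0 0 0 0 0.5"
}}

```text
clock: 11.38
tcp_pos: [0.4984, -0.0759, 0.0526]
orientation: [3.14, -0.06, -0.011]
contact_force: [-16.0, 0.8, 15.2]
grip_width: 0.0425
```

```bash
cat >> look.py <<'E'
cv2.imwrite(f"pics/z{n}.png",np.hstack([cv2.resize(s["color"][190:290,235:335],(480,480),interpolation=cv2.INTER_CUBIC),cv2.resize(p["color"][60:360,130:430],(310,310))[:, :].copy() if False else cv2.copyMakeBorder(cv2.resize(p["color"][60:360,130:430],(310,310)),0,170,0,0,cv2.BORDER_CONSTANT)]))
E
python3 look.py 9
```

```text
11.375 [ 0.4984 -0.0759  0.0526] [ 3.14  -0.06  -0.011] [-16.    0.8  15.2]
```

View pics/z9.png

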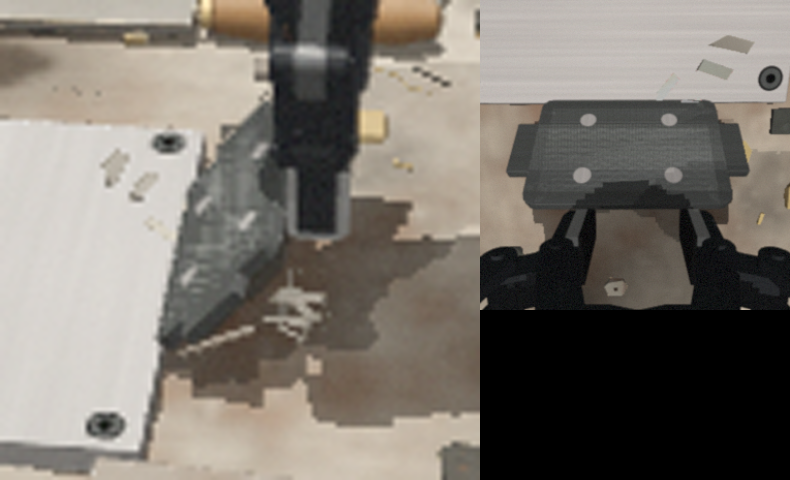

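Call:
{"fn": "carry_out", "kwargs": {
  "series": "0.1 0 -0.3 0 0.5; 0.25 0 -0.2 0 0.5; 0.3 0 -0.2 0 0.5; 0 0 0 0 0.5"
}}

```text
clock: 11.98
tcp_pos: [0.5063, -0.0763, 0.0604]
orientation: [3.14, -0.06, -0.008]
contact_force: [-12.6, 0.1, 12.3]
grip_width: 0.0427
```

```bash
python3 look.py 10
```

```text
11.975 [ 0.5063 -0.0763  0.0604] [ 3.14  -0.06  -0.008] [-12.6   0.1  12.3]
```

View pics/z10.png

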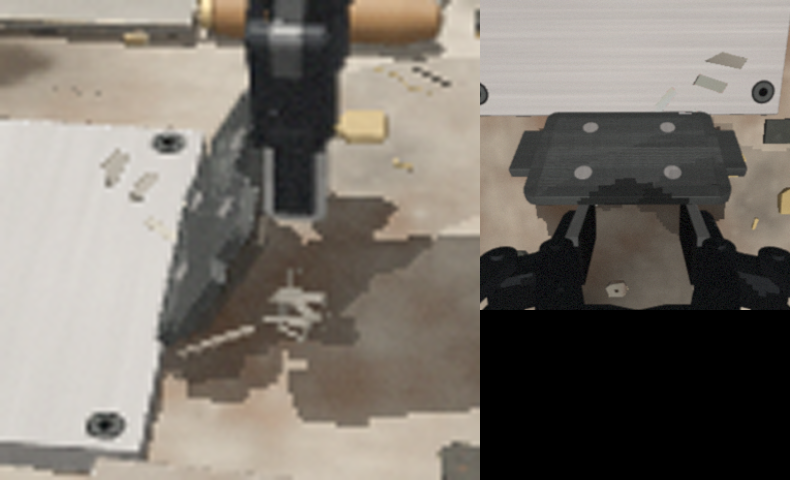

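Call:
{"fn": "carry_out", "kwargs": {
  "series": "0.3 0 -0.1 0 0.5; 0.35 0 -0.1 0 0.5; 0.35 0 -0.1 0 0.5; 0 0 0 0 0.5"
}}

```text
clock: 12.58
tcp_pos: [0.514, -0.0766, 0.0648]
orientation: [3.139, -0.06, -0.015]
contact_force: [-25.3, 1.8, 41.7]
grip_width: 0.0431
```

```bash
python3 look.py 11
```

```text
12.575 [ 0.514  -0.0766  0.0648] [ 3.139 -0.06  -0.015] [-25.3   1.8  41.7]
```

View pics/z11.png

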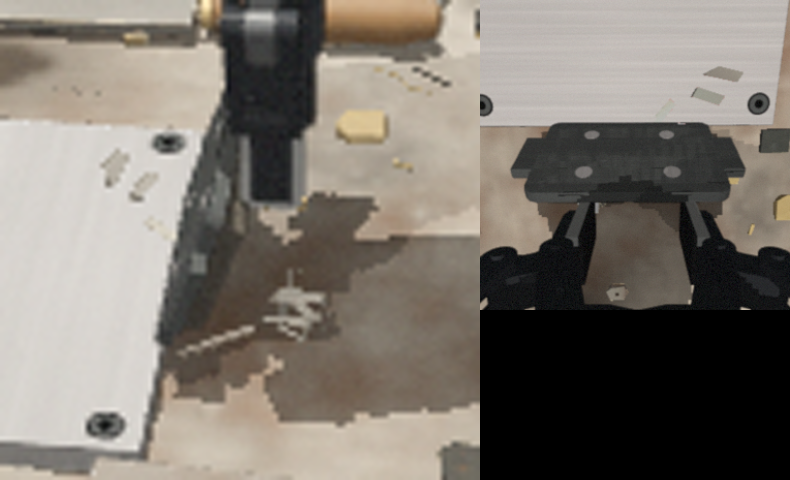

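Call:
{"fn": "carry_out", "kwargs": {
  "series": "0 0 -0.3 0 0.5; 0 0 -0.2 0 0.5; 0 0 0 0 0.5"
}}

```text
clock: 13.05
tcp_pos: [0.5198, -0.0767, 0.0691]
orientation: [3.141, -0.06, 0.004]
contact_force: [-4.3, -0.0, 8.1]
grip_width: 0.0426
```

```bash
python3 look.py 12
```

```text
13.05 [ 0.5198 -0.0767  0.0691] [ 3.141 -0.06   0.004] [-4.3 -0.   8.1]
```

View pics/z12.png

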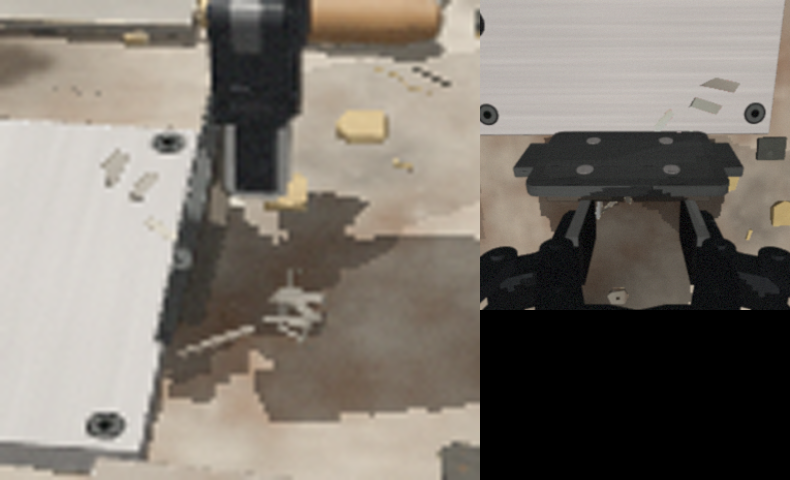

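Run:
```python
from h import *
w=cv2.imread("pics/w12.png"); cv2.imwrite("pics/zw12.png",cv2.resize(w[170:310,150:400],None,fx=3.2,fy=3.2,interpolation=cv2.INTER_CUBIC))
# predicted pixels in wrist: tool frame points
for zt in(.0045,.0055,.007,.008):
  for yt in(.0213,.030): 
    o=r.get_obs(); Rw=Ro.from_rotvec(o["orientation"]).as_matrix()
    print(zt,yt,proj("wrist",o["tcp_pos"]+Rw@np.array([.011,yt,zt])).round(1),proj("wrist",o["tcp_pos"]+Rw@np.array([-.011,yt,zt])).round(1))
for th in (72,76,80):
    t=np.radians(th); xw=.5516
    N=np.array([xw-.006*np.sin(t)-.064*np.cos(t),-.0767,.064*np.sin(t)]); N2=N+.006*np.array([np.sin(t),0,np.cos(t)])
    print(th,N,proj("wrist",N).round(1),proj("wrist",N2).round(1))
```

```text
0.0045 0.0213 [325.2 251.2] [323.5 289.2]
0.0045 0.03 [342.3 251.2] [339.9 289.2]
0.0055 0.0213 [324.9 250.4] [323.3 288.2]
0.0055 0.03 [341.9 250.3] [339.5 288.2]
0.007 0.0213 [324.5 249.2] [322.9 286.7]
0.007 0.03 [341.3 249.2] [339.  286.7]
0.008 0.0213 [324.3 248.4] [322.7 285.8]
0.008 0.03 [341.  248.4] [338.7 285.8]
72 [ 0.52611657 -0.0767      0.06086762] [283. 256.] [282.5 247.4]
76 [ 0.53029522 -0.0767      0.06209893] [282.7 249.7] [282.2 240.3]
80 [ 0.53457767 -0.0767      0.0630277 ] [282.3 242.7] [281.9 232.6]
```

View pics/zw12.png

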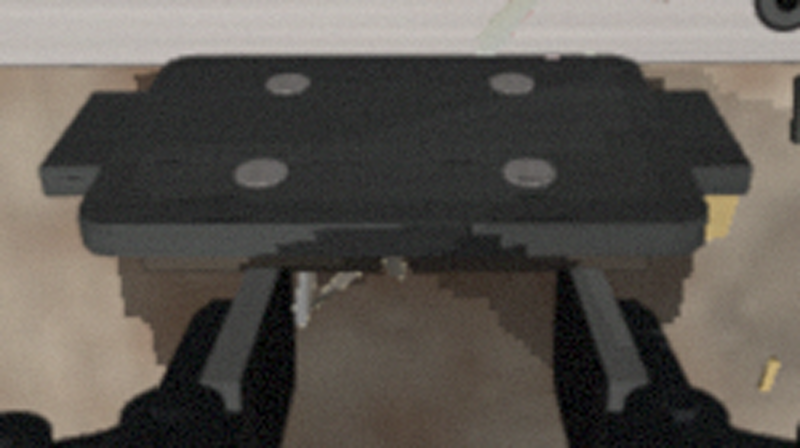

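Call:
{"fn": "carry_out", "kwargs": {
  "series": "0.25 0 0 0 0.5; 0.25 0 0 0 0.5; 0.3 0 0 0 0.5; 0 0 0 0 0.5"
}}

```text
clock: 13.65
tcp_pos: [0.5304, -0.0771, 0.0719]
orientation: [3.14, -0.06, 0.011]
contact_force: [-8.1, 1.4, 31.6]
grip_width: 0.0426
```

```bash
python3 look.py 13
python3 - <<'E'
import cv2
w=cv2.imread("pics/w13.png"); cv2.imwrite("pics/zw13.png",cv2.resize(w[170:310,150:400],None,fx=3.2,fy=3.2,interpolation=cv2.INTER_CUBIC))
E
```

```text
13.65 [ 0.5304 -0.0771  0.0719] [ 3.14  -0.06   0.011] [-8.1  1.4 31.6]
```

View pics/z13.png

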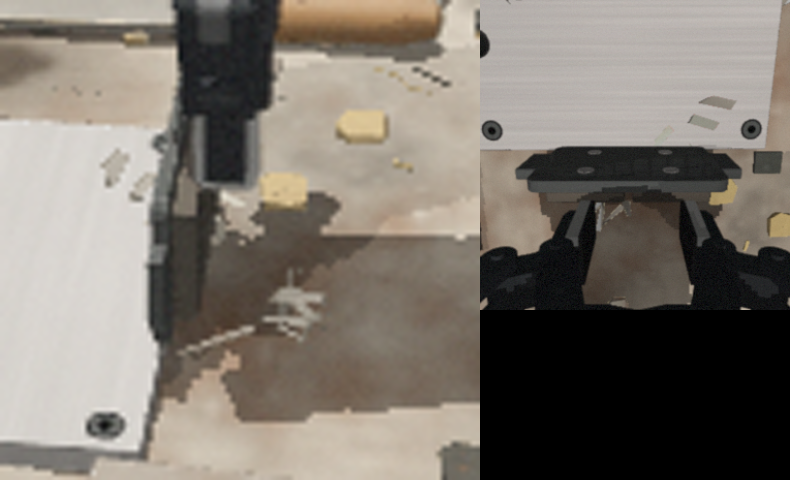

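View pics/zw13.png

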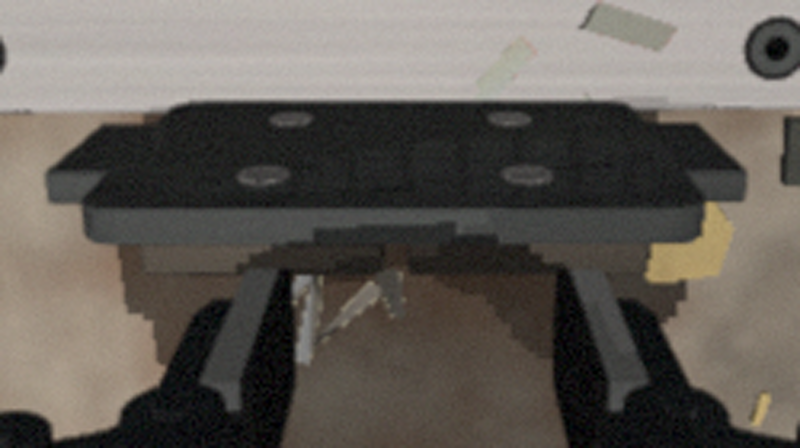

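Run:
```python
from h import *
z=lambda u,v:(150+u/3.2,170+v/3.2)
obs=[((-.015,.0585),z(105,127)),((.015,.0585),z(45,168)),((-.015,-.0585),z(700,127)),((.015,-.0585),z(746,172))]
lines=[(.032,z(400,207)),(-.032,z(400,103))]
# s: coordinate along pad from F(-) to N(+); back face point: P = C + s*dir + .0 
def pt(v,s,y):
    x,zz,th,y0=v; d=np.array([-np.cos(th),0,np.sin(th)]); a=-.037
    return np.array([x,y0,zz])+rz(a)@(s*d+np.array([0,y,0]))
def res(v):
    e=[]
    for (s,y),uv in obs: e+=list(proj("wrist",pt(v,s,y))-uv)
    for s,uv in lines: e.append(proj("wrist",pt(v,s,0))[1]-uv[1])
    return e
for drop in (0,):
    o=least_squares(res,[.55,.035,1.4,-.077]); v=o.x
    print("C back face",v[:2],"th",np.degrees(v[2]),v[3],np.round(o.fun,1))
    print("N'",pt(v,.032,0),"F'",pt(v,-.032,0))
    n=np.array([np.sin(v[2]),0,np.cos(v[2])]); print("N",pt(v,.032,0)-.006*n,"F",pt(v,-.032,0)-.006*n,"lining corner",pt(v,.024,0)-.015*n)
print(r.get_obs()["tcp_pos"])
```

```text
C back face [0.55233541 0.04183936] th 90.87174139326905 -0.07295182976462243 [-0.3 -0.3  0.3  1.3 -0.8 -0.8  0.6 -0.5 -0.3  0.6]
N' [ 0.55282193 -0.07296984  0.07383565] F' [ 0.55184889 -0.07293382  0.00984306]
N [ 0.54682263 -0.07296984  0.07392694] F [ 0.54584959 -0.07293382  0.00993435] lining corner [ 0.53770204 -0.07296534  0.06606479]
[ 0.53033882 -0.07708241  0.07187918]
```

Call:
{"fn": "carry_out", "kwargs": {
  "series": "0.2 0 -0.1 0 0.5; 0.2 0 -0.1 0 0.5; 0 0 0 0 0.5"
}}

```text
clock: 14.12
tcp_pos: [0.5344, -0.0772, 0.0729]
orientation: [3.141, -0.06, 0.011]
contact_force: [-3.6, -0.5, 19.9]
grip_width: 0.0424
```

```bash
python3 look.py 14
python3 - <<'E'
import cv2
w=cv2.imread("pics/w14.png"); cv2.imwrite("pics/zw14.png",cv2.resize(w[170:310,150:400],None,fx=3.2,fy=3.2,interpolation=cv2.INTER_CUBIC))
E
```

```text
14.125 [ 0.5344 -0.0772  0.0729] [ 3.141 -0.06   0.011] [-3.6 -0.5 19.9]
```

View pics/z14.png

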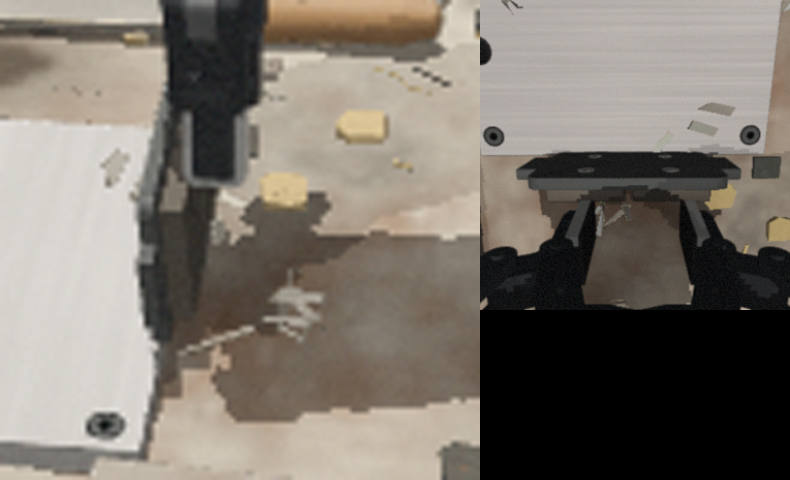

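View pics/zw14.png

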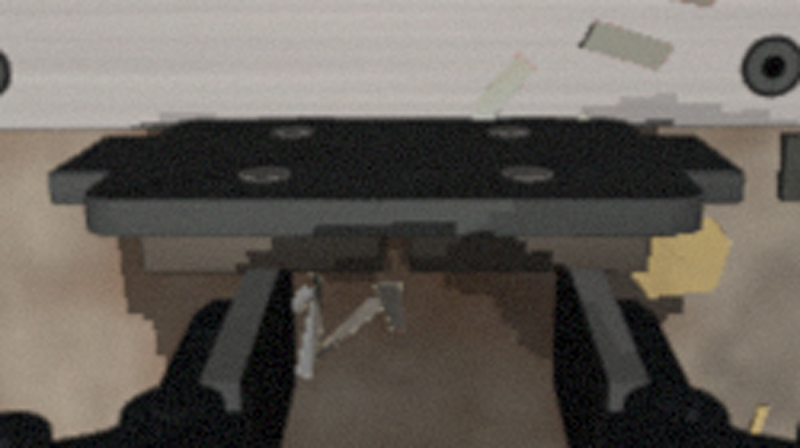

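Call:
{"fn": "carry_out", "kwargs": {
  "series": "0.3 0 -0.05 0 0.5; 0.3 0 -0.05 0 0.5; 0.3 0 -0.05 0 0.5; 0 0 0 0 0.5"
}}

```text
clock: 14.72
tcp_pos: [0.5401, -0.0774, 0.0713]
orientation: [-3.141, 0.06, -0.0]
contact_force: [0.2, 0.2, -0.3]
grip_width: 0.0427
```

```bash
python3 look.py 15
python3 - <<'E'
import cv2
w=cv2.imread("pics/w15.png"); cv2.imwrite("pics/zw15.png",cv2.resize(w[170:310,150:400],None,fx=3.2,fy=3.2,interpolation=cv2.INTER_CUBIC))
E
```

```text
14.725 [ 0.5401 -0.0774  0.0713] [-3.141  0.06  -0.   ] [ 0.2  0.2 -0.3]
```

View pics/z15.png

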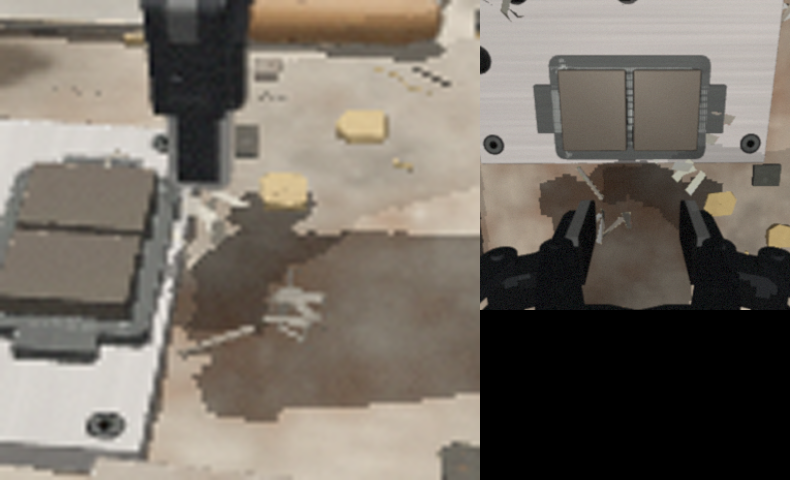

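View pics/zw15.png

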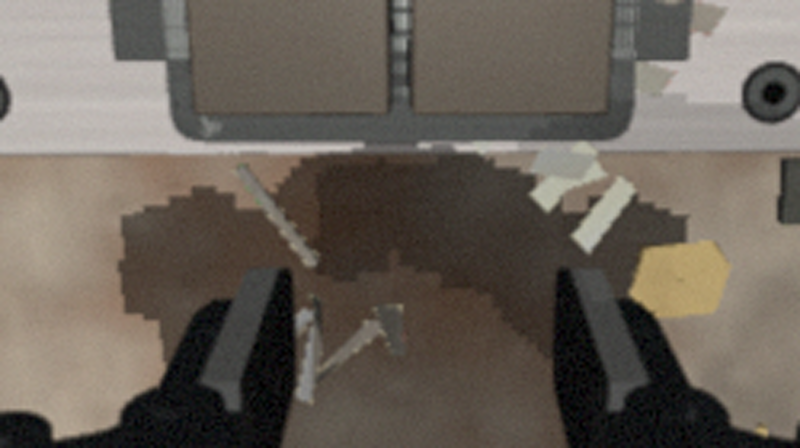

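Call:
{"fn": "carry_out", "kwargs": {
  "series": "-0.7 -0.4 0 0 0.5; 0 0 3 0 0.5; 0 0 2 0 0.5; 0 0 0 0 0.5"
}}

```text
clock: 15.32
tcp_pos: [0.5311, -0.0728, 0.0204]
orientation: [-3.141, 0.059, 0.005]
contact_force: [-0.8, 0.5, -0.0]
grip_width: 0.0428
```

Run:
```python
from h import *
p,o=wrist("w16"); print(o["clock"],o["tcp_pos"],o["contact_force"])
for q,z in dict(front_edge=.012,rear_pin_right=.012,rear_pin_left=.012,end_pin=.012,pad_back=.012,pad_edge_a=.015,pad_home=.0195).items():
    print(q,[(np.round(d["uv"],1).tolist(),round(d["confidence"],2),np.round(onplane("wrist",d["uv"],z)[:2],4).tolist()) for d in spotter.mark_of(p,q)][:2])
```

```text
15.325 [ 0.53112435 -0.07280323  0.02036719] [-0.80772689  0.50875817 -0.04447966]
front_edge [([274.8, 229.6], 0.74, [0.5523, -0.0692])]
rear_pin_right []
rear_pin_left []
end_pin [([78.7, 93.9], 0.75, [0.6203, 0.0156])]
pad_back [([277.6, 160.4], 0.97, [0.5873, -0.0721])]
pad_edge_a [([280.5, 227.6], 0.82, [0.5543, -0.0722]), ([283.3, 88.9], 0.63, [0.6185, -0.076])]
pad_home [([217.1, 90.3], 0.69, [0.6186, -0.048])]
```

View pics/w16.png

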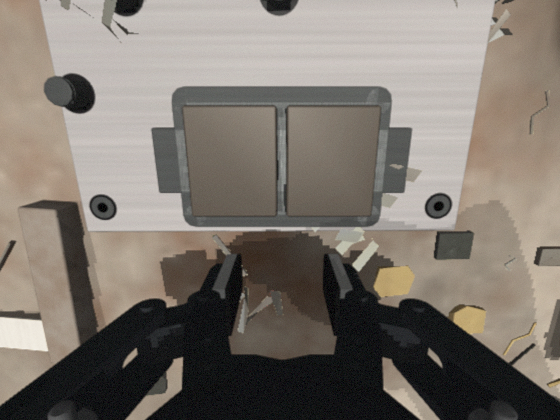

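View pics/w15.png

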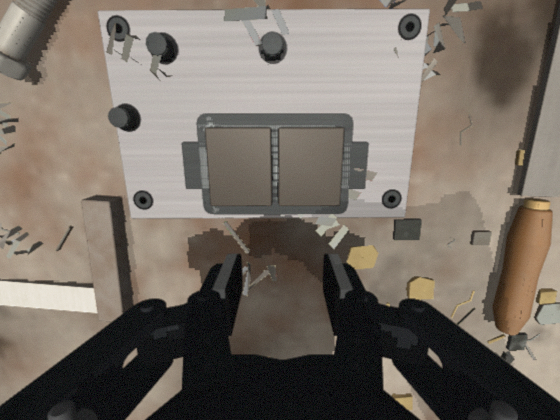

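Call:
{"fn": "carry_out", "kwargs": {
  "series": "0.5 0 0 0 0.5; 0.6 0 0 0 0.5; 0.6 0 0 0 0.5; 0.6 0 0 0 0.5; 0.6 0 0 0 0.5; 0.6 0 0 0 0.5; 0.5 0 0 0 0.5; 0 0 0 0 0.5"
}}

```text
clock: 16.73
tcp_pos: [0.5728, -0.0748, 0.0215]
orientation: [3.141, -0.06, -0.001]
contact_force: [-3.1, -0.6, 4.5]
grip_width: 0.0426
```

Run:
```python
from h import *
p,o=wrist("w17"); print(o["clock"],o["tcp_pos"],o["contact_force"])
```

```text
16.725 [ 0.57281791 -0.0747918   0.02153399] [-3.05744061 -0.59844982  4.46328235]
```

View pics/w17.png

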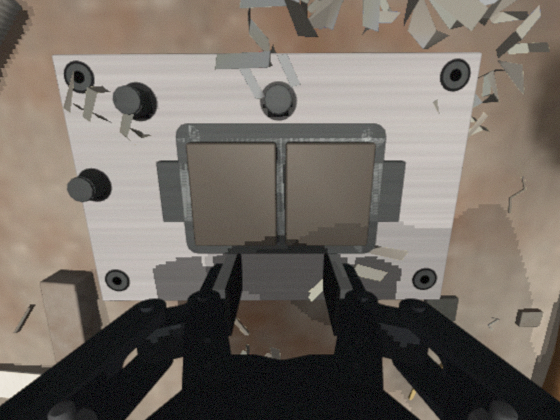

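Run:
```python
from h import *
print([onplane("side",u,0).round(3) for u in((118,252),(150,200),(185,135))], onplane("scene",(318,178),0), onplane("scene",(378,190),0))
```

```text
[array([ 0.827, -0.052,  0.   ]), array([ 0.818, -0.225,  0.   ]), array([ 0.816, -0.531,  0.   ])] [ 0.82039295 -0.06452462  0.        ] [ 0.83862969 -0.21947386  0.        ]
```

Call:
{"fn": "carry_out", "kwargs": {
  "series": "-1 0 0 0 0.5; -0.5 0 -3 0 0.5; 0 0 -3 0 0.3; 2 3 0 0 0; 2 3 0 0 0; 2.1 2.7 0 0 0; 0 0 0 0 0; 0 0 0 0 0"
}}

```text
clock: 17.77
tcp_pos: [0.6149, -0.1626, 0.0813]
orientation: [-3.14, 0.059, 0.001]
contact_force: [-0.8, 0.8, 0.3]
grip_width: -0.0003
```

Run:
```python
from h import *
p,o=wrist("w18"); print(o["clock"],o["tcp_pos"],o["contact_force"],o["grip_width"])
for q,z in dict(pad=.0195,front_edge=.012,rear_pin_right=.012,rear_pin_left=.012,end_pin=.012,pad_home=.0195).items():
    print(q,[(np.round(d["uv"],1).tolist(),round(d["confidence"],2),np.round(onplane("wrist",d["uv"],z)[:2],4).tolist()) for d in spotter.mark_of(p,q)][:2])
```

```text
17.775 [ 0.61486246 -0.16257798  0.08126462] [-0.77284711  0.77420004  0.33341199] -0.00033246024693062213
pad [([159.6, 236.2], 0.58, [0.6147, -0.0748]), ([156.7, 176.3], 0.31, [0.6573, -0.0797])]
front_edge [([167.2, 302.8], 0.74, [0.5555, -0.0684])]
rear_pin_right [([154.1, 178.1], 0.71, [0.655, -0.0744])]
rear_pin_left [([68.5, 174.8], 0.82, [0.6595, -0.0156])]
end_pin [([37.6, 231.5], 0.69, [0.619, 0.0175])]
pad_home []
```

View pics/w18.png

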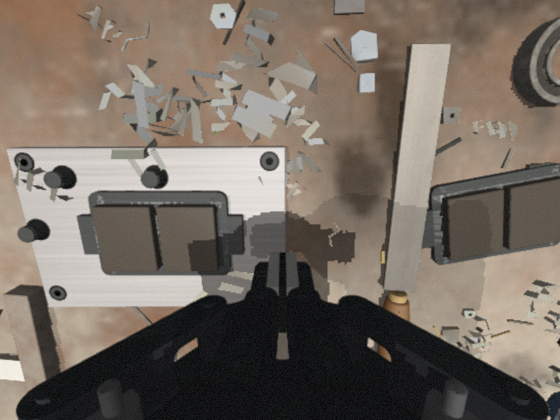

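Call:
{"fn": "carry_out", "kwargs": {
  "series": "0 0 3 0 0; 0 0 2.4 0 0; 0 0 0.2 0 0; 0 0 0 0 0"
}}

```text
clock: 18.62
tcp_pos: [0.6159, -0.1634, 0.0262]
orientation: [3.141, -0.06, 0.001]
contact_force: [0.4, 0.6, 0.4]
grip_width: -0.0002
```

Call:
{"fn": "carry_out", "kwargs": {
  "series": "0 0 0.35 0 0; 0 -0.5 0 0 0; 0 -0.5 0 0 0; 0 -0.5 0 0 0; 0 0 0 0 0"
}}

```text
clock: 19.25
tcp_pos: [0.6162, -0.1475, 0.0222]
orientation: [-3.141, 0.058, -0.0]
contact_force: [-0.5, 0.1, -0.9]
grip_width: 0.0003
```

Run:
```python
from h import *
p,o=wrist("w19"); print(o["clock"],o["tcp_pos"],o["contact_force"],o["grip_width"])
```

```text
19.25 [ 0.6162459  -0.14752436  0.02224199] [-0.46547552  0.11842686 -0.93906473] 0.0002872924141375531
```

View pics/w19.png

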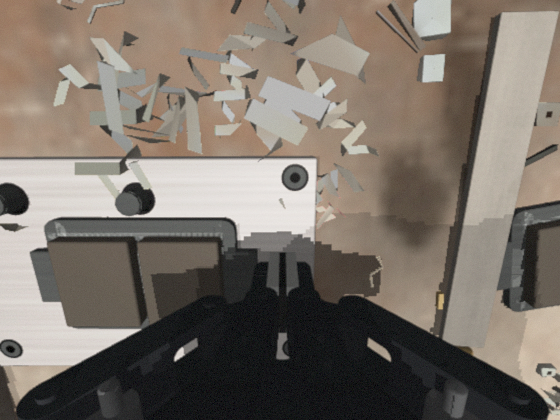

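Call:
{"fn": "carry_out", "kwargs": {
  "series": "0 -0.4 0 0 0; 0 -0.4 0 0 0; 0 -0.4 0 0 0; 0 -0.4 0 0 0; 0 -0.4 0 0 0; 0 0 0 0 0"
}}

```text
clock: 20.05
tcp_pos: [0.6169, -0.1276, 0.0221]
orientation: [-3.14, 0.059, -0.0]
contact_force: [-0.6, -0.4, 0.4]
grip_width: 0.0
```

Run:
```python
from h import *
p,o=wrist("w20"); print(o["clock"],o["tcp_pos"],o["contact_force"],o["grip_width"])
s=eyes.grab_frame("scene"); cv2.imwrite("pics/sc20.png",cv2.resize(s["color"][160:260,180:360],None,fx=4,fy=4,interpolation=cv2.INTER_CUBIC))
```

```text
20.05 [ 0.61691339 -0.12764664  0.02210706] [-0.56827157 -0.35673515  0.38703366] 3.4322659543988964e-05
```

View pics/w20.png

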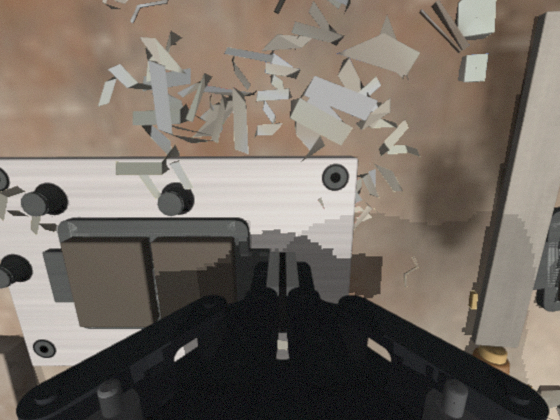

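View pics/sc20.png

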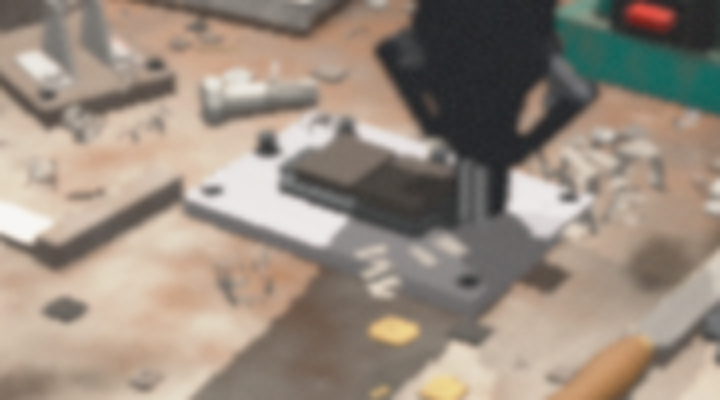

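Call:
{"fn": "carry_out", "kwargs": {
  "series": "0 -0.4 0 0 0; 0 -0.4 0 0 0; 0 -0.3 0 0 0; 0 0 0 0 0"
}}

```text
clock: 20.65
tcp_pos: [0.6173, -0.1167, 0.0221]
orientation: [-3.14, 0.059, -0.0]
contact_force: [-0.6, 0.3, -1.3]
grip_width: -0.0005
```

Run:
```python
from h import *
p,o=wrist("w21"); print(o["clock"],o["tcp_pos"],o["contact_force"],o["grip_width"])
```

```text
20.65 [ 0.61734339 -0.11671338  0.02211901] [-0.57567658  0.26387033 -1.31296984] -0.0005213898728701629
```

View pics/w21.png

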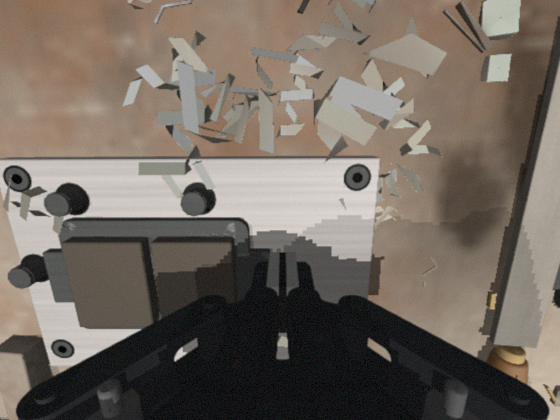

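Left ear (45,275) is now almost at the end pin (30,270). I'll keep pushing gently.

Call:
{"fn": "carry_out", "kwargs": {
  "series": "0 -0.15 0 0 0; 0 -0.15 0 0 0; 0 0 0 0 0"
}}

```text
clock: 21.08
tcp_pos: [0.6174, -0.1145, 0.0221]
orientation: [3.141, -0.06, -0.0]
contact_force: [-0.5, -1.4, 0.3]
grip_width: -0.0001
```

Call:
{"fn": "carry_out", "kwargs": {
  "series": "0 -0.15 0 0 0; 0 -0.15 0 0 0; 0 0 0 0 0"
}}

```text
clock: 21.45
tcp_pos: [0.6174, -0.1125, 0.0221]
orientation: [3.14, -0.061, -0.0]
contact_force: [-0.8, -4.5, -0.2]
grip_width: -0.0001
```

Run:
```python
from h import *
p,o=wrist("w22"); print(o["clock"],o["tcp_pos"],o["contact_force"],o["grip_width"])
```

```text
21.45 [ 0.61742334 -0.11254261  0.02209475] [-0.78113893 -4.50824195 -0.23966316] -0.00014328302239597908
```

View pics/w22.png

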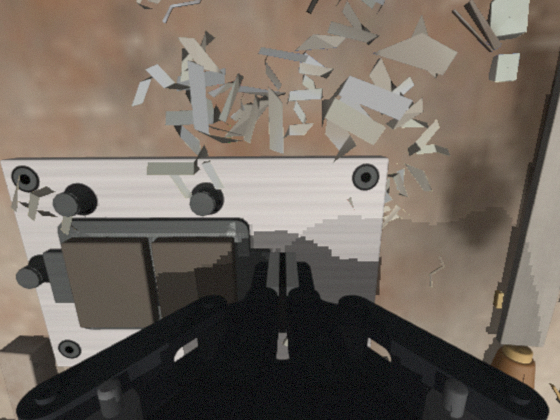

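Call:
{"fn": "carry_out", "kwargs": {
  "series": "0 1 0 0 0; 0 0 -3 0 0; 0 0 -3 0 0.5; -2 -2.4 0 0 0.5; -2 -2.4 0 0 0.5; -2 -2.4 0 0 0.5; 0 0 2 0 0.5; 0 0 2 0 0.5"
}}

```text
clock: 22.5
tcp_pos: [0.5601, -0.046, 0.0421]
orientation: [-3.14, 0.058, -0.002]
contact_force: [0.2, -0.5, -1.0]
grip_width: 0.0427
```

Run:
```python
from h import *
p,o=wrist("w23"); print(o["clock"],o["tcp_pos"],o["contact_force"],o["grip_width"])
```

```text
22.5 [ 0.56007331 -0.04601734  0.04210248] [ 0.18734631 -0.53728444 -1.00932044] 0.042683026554309084
```

View pics/w23.png

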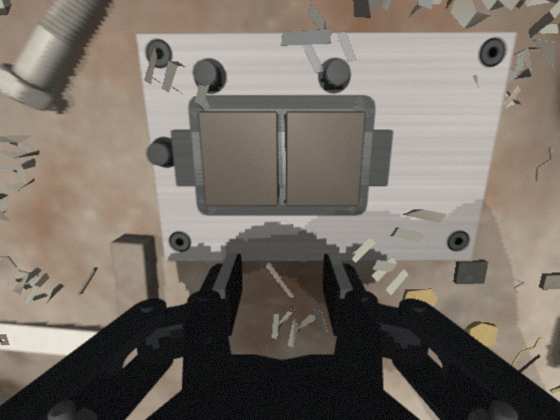

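Call:
{"fn": "carry_out", "kwargs": {
  "series": "0 0 2.05 0 0.5; 0.5 0 0 0 0.5; 0.5 0 0 0 0.5; 0.2 0 0 0 0.5; 0 0 0 0 0.5"
}}

```text
clock: 23.18
tcp_pos: [0.5725, -0.0477, 0.0222]
orientation: [-3.141, 0.06, -0.002]
contact_force: [-0.6, 0.3, 0.3]
grip_width: 0.0427
```

Call:
{"fn": "carry_out", "kwargs": {
  "series": "0.2 0 0 0 0.5; 0.2 0 0 0 0.5; 0 0 0 0 0.5"
}}

```text
clock: 23.55
tcp_pos: [0.5746, -0.048, 0.0216]
orientation: [3.141, -0.06, -0.004]
contact_force: [-4.5, -0.4, 5.7]
grip_width: 0.0427
```

Call:
{"fn": "carry_out", "kwargs": {
  "series": "0 0 -0.15 0 0.5; 0.2 0 0 0 0.5; 0 0 0 0 0.5"
}}

```text
clock: 23.92
tcp_pos: [0.5779, -0.048, 0.0231]
orientation: [3.141, -0.06, -0.0]
contact_force: [-2.2, 0.5, 1.4]
grip_width: 0.0422
```

Run:
```python
from h import *
p,o=wrist("w24"); print(o["clock"],o["tcp_pos"],o["contact_force"],o["grip_width"])
```

```text
23.925 [ 0.57791895 -0.04795115  0.02309885] [-2.23152274  0.46284177  1.38443785] 0.0422481565456411
```

View pics/w24.png

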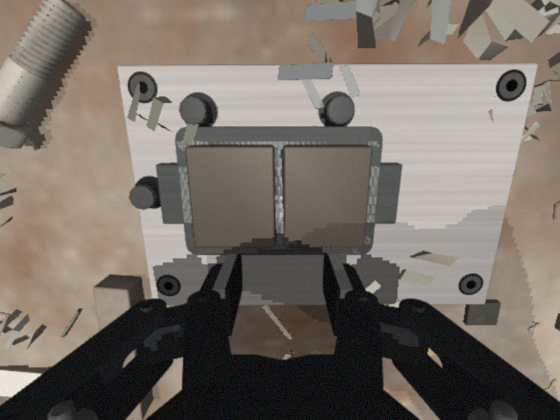

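Now about touching both rear pins at (200,110) and (340,108). I'll press a bit further to seat it.

Call:
{"fn": "carry_out", "kwargs": {
  "series": "0.2 0 0 0 0.5; 0 0 0 0 0.5"
}}

```text
clock: 24.22
tcp_pos: [0.579, -0.0481, 0.023]
orientation: [3.141, -0.06, -0.003]
contact_force: [-6.0, -0.0, 5.0]
grip_width: 0.0426
```

Call:
{"fn": "carry_out", "kwargs": {
  "series": "0.2 0 0 0 0.5; 0 0 0 0 0.5"
}}

```text
clock: 24.48
tcp_pos: [0.5792, -0.0481, 0.0228]
orientation: [3.14, -0.06, -0.009]
contact_force: [-10.7, 0.5, 9.7]
grip_width: 0.0426
```

Call:
{"fn": "carry_out", "kwargs": {
  "series": "-0.8 0 0 0 0.5; -1 0 -1 0 0.5; -0.5 0 -4 0 0.3; 0 0 -4 0 0; 0 0 0 0 0; 0 0 0 0 0"
}}

```text
clock: 25.22
tcp_pos: [0.5588, -0.0473, 0.1133]
orientation: [3.141, -0.06, 0.001]
contact_force: [-1.1, -0.1, -1.2]
grip_width: -0.0
```

Run:
```python
from h import *
p,o=wrist("w25"); print(o["clock"],o["tcp_pos"],o["contact_force"],o["grip_width"])
cv2.imwrite("pics/zw25.png",cv2.resize(p["color"][30:260,120:500],None,fx=2.1,fy=2.1,interpolation=cv2.INTER_CUBIC))
```

```text
25.225 [ 0.55876962 -0.0473469   0.11330431] [-1.11884063 -0.08124975 -1.17379061] -4.3618316938072874e-05
```

View pics/zw25.png

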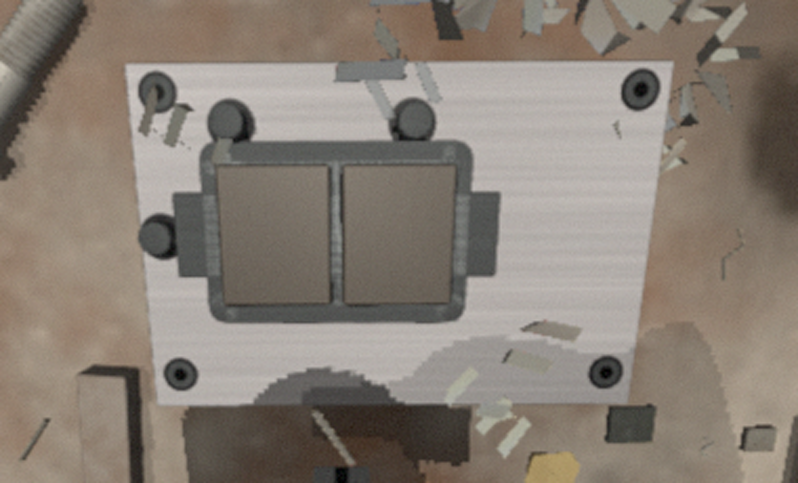

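Call:
{"fn": "carry_out", "kwargs": {
  "series": "3.2 4.2 0 0 0; 3.2 4.3 0 0 0; 0 0 4 0 0; 0 0 3 0 0; 0 0 2 0 0; 0 -0.8 0 0 0; 0 0 0 0 0"
}}

```text
clock: 26.15
tcp_pos: [0.62, -0.1253, 0.0228]
orientation: [-3.14, 0.057, 0.0]
contact_force: [0.8, 0.2, -0.9]
grip_width: 0.0001
```

Call:
{"fn": "carry_out", "kwargs": {
  "series": "0 -0.5 0 0 0; 0 -0.5 0 0 0; 0 -0.3 0 0 0; 0 0 0 0 0"
}}

```text
clock: 26.65
tcp_pos: [0.6205, -0.1134, 0.0232]
orientation: [3.141, -0.059, 0.0]
contact_force: [-0.1, -0.5, 0.9]
grip_width: -0.0002
```

Call:
{"fn": "carry_out", "kwargs": {
  "series": "0 -0.2 0 0 0; 0 -0.2 0 0 0; 0 0 0 0 0"
}}

```text
clock: 27.02
tcp_pos: [0.6204, -0.1125, 0.0232]
orientation: [3.138, -0.063, -0.0]
contact_force: [-0.3, -5.1, 0.5]
grip_width: 0.0002
```

Call:
{"fn": "carry_out", "kwargs": {
  "series": "0 1 0 0 0; 0 0.5 -2 0 0; 0 0 -5 0 0; 0 0 -4 0 0.5; -3.2 -4.3 0 0 0.5; -3.2 -4.3 0 0 0.5; 0 0 0 0 0.5"
}}

```text
clock: 27.9
tcp_pos: [0.5575, -0.0316, 0.1347]
orientation: [-3.139, 0.049, -0.0]
contact_force: [1.1, 0.9, -0.5]
grip_width: 0.0428
```

Run:
```python
from h import *
p,o=wrist("w26"); print(o["clock"],o["tcp_pos"],o["contact_force"],o["grip_width"])
cv2.imwrite("pics/zw26.png",cv2.resize(p["color"][30:260,120:500],None,fx=2.1,fy=2.1,interpolation=cv2.INTER_CUBIC))
for q,z in dict(pad=.0195,front_edge=.012,rear_pin_right=.012,rear_pin_left=.012,end_pin=.012,pad_home=.0195).items():
    print(q,[(np.round(d["uv"],1).tolist(),round(d["confidence"],2),np.round(onplane("wrist",d["uv"],z)[:2],4).tolist()) for d in spotter.mark_of(p,q)][:2])
```

```text
27.9 [ 0.55754633 -0.03157338  0.1347096 ] [ 1.1230567   0.88832227 -0.52089968] 0.04275039091140631
pad [([300.1, 141.2], 0.62, [0.6161, -0.0473])]
front_edge [([326.6, 211.6], 0.64, [0.5528, -0.0708])]
rear_pin_right [([332.0, 89.2], 0.93, [0.6556, -0.074])]
rear_pin_left [([256.1, 86.5], 0.79, [0.6596, -0.013])]
end_pin [([226.1, 139.4], 0.69, [0.6192, 0.0147])]
pad_home [([333.9, 91.3], 0.35, [0.6533, -0.0743])]
```

View pics/zw26.png

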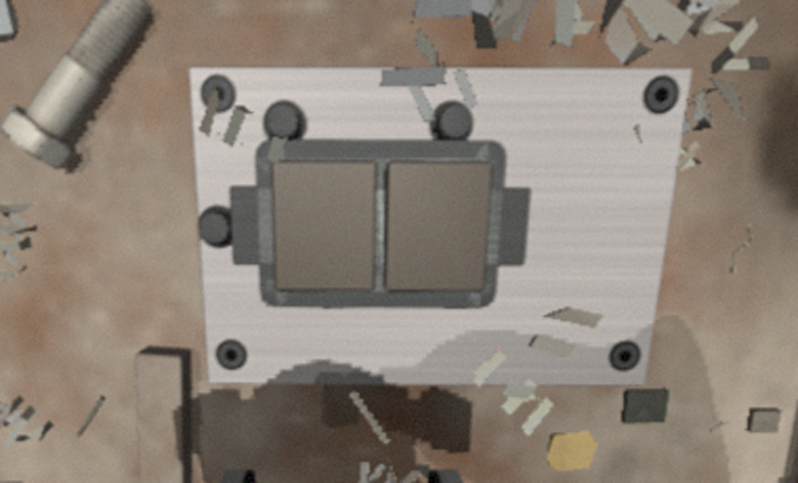

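Call:
{"fn": "carry_out", "kwargs": {
  "series": "0 1.7 3 0 0.5; 0 0 4 0 0.5; 0 0 4 0 0.5; 0.6 0 0 0 0.5; 0.6 0 0 0 0.5; 0.5 0 0 0 0.5; 0 0 0 0 0.5"
}}

```text
clock: 29.12
tcp_pos: [0.5766, -0.0539, 0.0239]
orientation: [-3.141, 0.06, -0.003]
contact_force: [0.2, -0.0, 0.4]
grip_width: 0.043
```

Call:
{"fn": "carry_out", "kwargs": {
  "series": "0.2 -0.4 0 0 0.5; 0.3 0 0 0 0.5; 0.2 0 0 0 0.5; 0 0 0 0 0.5"
}}

```text
clock: 29.62
tcp_pos: [0.5793, -0.0493, 0.023]
orientation: [3.141, -0.059, -0.011]
contact_force: [-10.5, 1.1, 10.8]
grip_width: 0.0425
```

Call:
{"fn": "carry_out", "kwargs": {
  "series": "-0.8 0 0 0 0.5; -1 0 -1 0 0.5; -0.5 0 -4 0 0.5; 0 0 -4 0 0.5; -1 0 -4 0 0.5; -1 0 -3 0 0.5; 0 0 0 0 0.5; 0 0 0 0 0.5"
}}

```text
clock: 30.62
tcp_pos: [0.5394, -0.0487, 0.1828]
orientation: [3.141, -0.06, -0.0]
contact_force: [0.6, -0.0, 0.3]
grip_width: 0.0429
```

Run:
```python
from h import *
p,o=wrist("w27"); print(o["clock"],o["tcp_pos"],o["contact_force"],o["qvel"].round(3))
cv2.imwrite("pics/zw27.png",cv2.resize(p["color"][0:230,120:500],None,fx=2.1,fy=2.1,interpolation=cv2.INTER_CUBIC))
s=eyes.grab_frame("side"); cv2.imwrite("pics/s27.png",cv2.resize(s["color"][150:360,140:420],None,fx=2.8,fy=2.8))
```

```text
30.625 [ 0.5394334  -0.04870245  0.18283958] [ 0.61207048 -0.04879733  0.25772572] [-0.005  0.023  0.001  0.005  0.     0.     0.001]
```

View pics/zw27.png

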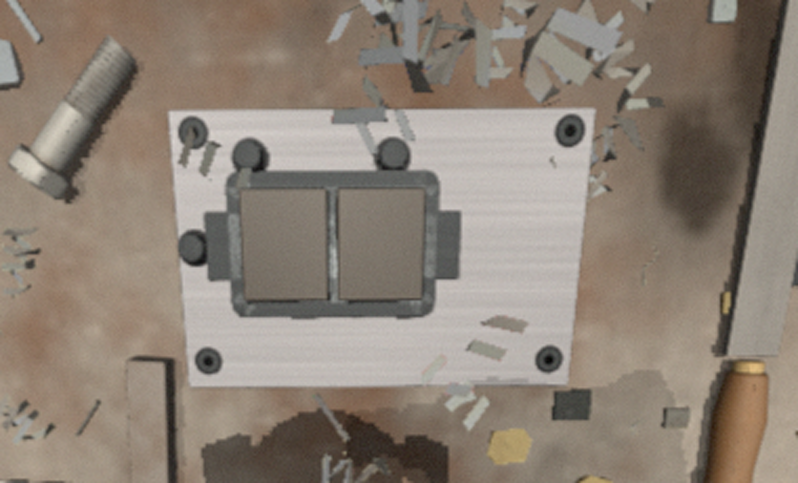

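View pics/s27.png

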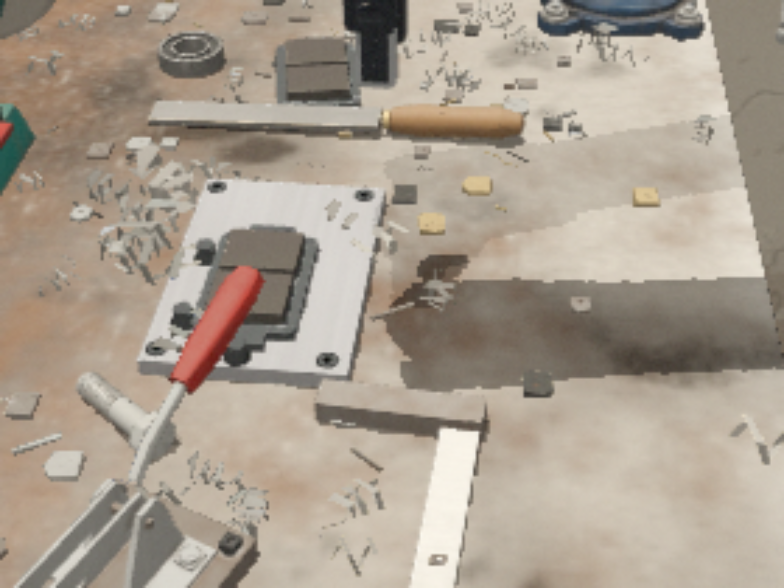

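The wrist picture shows the pad lining up, its long edge at both rear pins (250,160) and (393,155) and its left ear at the end pin (195,247). The file, square, bolt and other pad are undisturbed in the side picture.

```bash
python3 -c "
from bench import r
print(r.hand_in())"
```

```text
the job is handed in; nothing more can be done
None
```

The pad lies flat, lining up, against the two rear pins and the end pin, and I handed the job in at about 31 s of the 59 s allowed. I never gripped it. It was pushed to the fixture's front edge, tipped up along its arc, and it fell over onto the plate. I then pushed it rearward, left to the end pin, and rearward again to the rear pins.

- **Seating:** I repeated both pushes as a check. The rearward push stopped at the same place twice, at about 10.5 N. The leftward push did the same, at about 5 N. In the last pictures the long edge is at both rear pins, the left ear is at the end pin, and the file, square, bolt and other pad look unmoved. The robot was clear of everything.
- **What went less cleanly:** During the tip-up I pressed above the 5 to 15 N suggested. Force readings rose to about 25 N ahead and 42 N upward at the fingertips. Before it went over, the pictures put the upright pad's lower edge about 10 mm off the bench, probably held up by the front edge and the fingertip.
- **Detector disagreement:** The image detectors put the pad about 3 mm from the home position I worked out earlier from the fixture. That is in the range of their usual error, so I relied on the stops against the pins.

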